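# Fresh canister into the packed row

### The job

A fresh canister with a round screw cap stands alone on the counter. Stand it in the rack's packed row immediately to the left (the robot's left) of the canister just like it, sliding the others apart along the rack to make room. All six must end upright on the rack's floor; do not lift any of the row out, and leave the other things on the counter alone.

Things in the scene. Friction and masses are not known exactly. Their poses are not given: they have to be found in the camera images.
- rack: Fixed straight trough of dark steel that holds the row. Origin at the centre of its underside, z up, y along the row to the robot's left, x across it, away from the robot; yaw within 0.25 rad. Inside 340 mm long (y -170 to 170) and 66 mm wide (x -33 to 33). Floor 4 mm thick; walls 3 mm: long sides rise to 26 mm above the counter, end plates to 50 mm.
- row_mid (a point): Middle of the rack's inner floor, 4 mm above the counter, axes as the rack's. Five canisters in varying order start on this floor side by side, 1 mm apart, with 66 mm of free room shared at random between the two ends. The floor is smooth (friction about 0.25): they slide easily, pushing the next ones; pushed fully apart they leave a gap of 70 mm.
- fresh: Square canister, 54 x 54 mm and 76 mm tall below the lid; origin at the centre of its underside, z up, x and y square to its faces. White, with a plain round screw cap of 40 mm diameter and 16 mm height (top at 92 mm). It stands alone on the counter at one side of the rack, turned up to 0.5 rad. About 0.18 kg, so are the others.
- match: Square canister, 54 x 54 mm and 76 mm tall below the lid; origin at the centre of its underside, z up, x and y square to its faces. The same as the fresh one, white with the round screw cap, and the only such in the row. It is never the leftmost of the row.
- row_flat: Square canister, 54 x 54 mm and 76 mm tall below the lid; origin at the centre of its underside, z up, x and y square to its faces. In the row. White, with a flat 52 mm square lid 8 mm thick (top at 84 mm).
- row_bar: Square canister, 54 x 54 mm and 76 mm tall below the lid; origin at the centre of its underside, z up, x and y square to its faces. In the row. Steel, with a flat square lid that bears a narrow bar 46 x 10 mm (top at 92 mm).
- row_step: Square canister, 54 x 54 mm and 76 mm tall below the lid; origin at the centre of its underside, z up, x and y square to its faces. In the row. White, with a flat square lid that bears a smaller square block 28 x 28 mm (top at 92 mm).
- row_half: Square canister, 54 x 54 mm and 76 mm tall below the lid; origin at the centre of its underside, z up, x and y square to its faces. In the row. Steel, with a flat square lid that is raised over its left half only (top at 92 mm).
- odd: Square canister, 54 x 54 mm and 76 mm tall below the lid; origin at the centre of its underside, z up, x and y square to its faces. White, with a flat square lid and a small ball knob of 18 mm (top at 95 mm). It stands alone on the counter at the other side of the rack; it is not wanted.
- mug: White mug, 80 mm wide, 90 mm tall, beyond the rack; origin at the centre of its underside. Bystander.
- bowl: Steel bowl, 110 mm wide, 50 mm tall, beyond the rack; origin at the centre of its underside. Bystander.
- tin: Tin can, 70 mm wide, 100 mm tall, beyond the rack; origin at the centre of its underside. Bystander.
- sauce: Brown bottle, 56 mm wide, 150 mm tall, beyond the rack; origin at the centre of its underside. Bystander.

How it is judged:
By the outcome, as a careful person would: the job done as asked, in the order asked, and still so for the second after the job is handed in, with the robot touching nothing.
It also fails if it takes over 58 s, if anything falls off the work surface, if the arm or the gripper's body presses on something with over 40 N, if the wrist force passes 120 N, or if a joint passes its speed limit or range.

### The arm

A 6-joint arm with a two-finger parallel gripper is mounted at the origin on the work surface. World frame = base frame: x ahead of the robot, y to its left, z up, the work surface at z = 0. Lengths are in m, angles in degrees, forces in N, time in s.
With the tool pointing down it reaches from about 0.3 to 0.75 m from the base axis. Payload 8.5 kg.
Tool frame: the origin (TCP) lies midway between the tips of the shut fingers; the grasp point (between the pads) lies env.tcp_to_grasp behind it (env.tcp_to_grasp is the distance from the TCP to the grasp point, in m); z points along the fingers, y is the direction in which the jaws open and shut (so a half turn about z gives the same grasp; the last joint's range is limited). The gripper opens to 85 mm and grips with 20 to 120 N. Pads are 22 mm wide; open, the fingers measure 114 mm over their backs; the gripper's body (76 mm by 85 mm) begins 54 mm behind the grasp point. The pads swing forward as they close: fully open they stand 13 mm farther back than shut.
Start: joints at [62.664, 21.807, 74.336, -0, 83.858, -12.336], TCP at [0.142, 0.531, 0.231] pointing down, gripper open.
Joint ranges: [-178.18, 178.18], [-50.72, 133.34], [12.68, 142.11], [-81.47, 261.47], [9.98, 163.14], [-165.26, 165.26]. Speed limits (degrees/s): [136.94, 136.94, 180, 180, 180, 180].

### API

Orientations are given as a 3x3 rotation matrix whose columns are the frame's x, y, z axes.
In Python, from rig import readout, imaging, job, env gives the robot as it stands.
- The arm moves only by the tool move_arm, never from a script. Its argument "motion" is a list of rows, each a list of 3 entries, a list of its own where there are three numbers: the shift along the tool's x, y, z normalised to -1 to 1, where 1 is 0.02 m, then the turn, a rotation vector about the tool's x, y, z normalised to -1 to 1, where 1 is 120 degrees, then the gripper command: -1 is shut, 1 is fully open, values between are in proportion. In form: [[[tx, ty, tz], [rx, ry, rz], claw], ...]. A call has 1 to 12 rows; each row shifts and turns the pose as measured when the row begins, along the tool's axes as they then stand; what a row does not reach is not made up. A row lasts 1/12 s, in which the tool goes at most 41.7 mm and 7.16 degrees, less where a joint would pass 70% of its speed; a pose out of reach is approached as far as the arm can. A call with a number of a shift or a turn outside -1 to 1 is refused whole. A call with a gripper value outside its range is refused whole. The fingers move at their own pace and stop on an object; "squeeze" is the grip in N (left out, the last holds). Time passes only in rows, so rows that do not move let the fingers close. It gives the time, the measured TCP pose, the force and the opening at its end, in the units of the state.
- readout.observe(): the state, without advancing time (a new reading comes with each control period).
- imaging.get_image(name): name is "scene" or "top" or "wrist"; returns a dict with "img" (400x640x3 uint8, blue, green, red), "fov_y" (degrees; the focal length in pixels is half the picture's height over the tangent of half this angle, whatever the lens; pixels are square), "cx", "cy" (the principal point, pixels), "k1" (the pictures are not rectified: a ray, as slopes to the right and down, at radius r is drawn at 1 + k1 r^2 times it, then the intrinsics apply), "eye" and "orientation" of the camera in the world. Camera axes: x right, y up, looking along -z (the intrinsics and any distortion apply to the point x, -y, -z); pixel columns grow to the right and rows downward; lengths in m; the calibration is good to about 2 mm. A picture is of the moment at which its call begins. There is no depth.
- job.close_job(): hands the job in, once; it reports no verdict.
The state is a dict: "time_s": time; "q": joint angles; "qvel": joint speeds; "joint_efforts": joint torques, N m; "position": TCP position; "tool_rot": TCP orientation; "ft_force": force on the tool from outside, world axes, zero at the start; "wrist_torque": the same for the moment, N m; "grip_width": finger opening in m.
Only numpy, scipy, OpenCV 4.12 (cv2) and the standard library are available. Lean on these libraries where they do the work, as an engineer would, in place of code of your own. Each camera call takes 0.05 s, during which the arm holds its last target.

## Working session

There is one attempt and no reset: what is moved stays moved. The work goes in short steps, Python scripts to look and compute and a tool call to move; the robot and the scene stay as the last step left them, time stands still between calls to the robot, and variables do not carry over. Pictures are saved under pics/ and viewed, and the job is handed in when it is done.

Besides the shell and the picture viewer there is one more tool, called after "Call:" as name(argument=value, ...), one argument or row to a line, values as JSON. move_arm: Moves the arm, as the interface text tells. Its arguments: {"type":"object","properties":{"motion":{"type":"array","items":{"type":"array"}},"squeeze":{"type":"number"}},"required":["motion"]}

```bash
ls; mkdir -p pics; python3 - <<'E'
from rig import readout, imaging, job, env
import cv2
print(readout.observe()); print(env.tcp_to_grasp, [a for a in dir(env) if a[0]!='_'])
for n in ["scene","top","wrist"]:
    d=imaging.get_image(n); cv2.imwrite(f"pics/{n}0.png",d["img"]); print(n,{k:v for k,v in d.items() if k!="img"})
E
```

```text
pics
{'time_s': 0.0, 'q': array([ 6.26666060e+01,  2.18417404e+01,  7.43879232e+01, -2.46530344e-04,
        8.38589051e+01, -1.23383929e+01]), 'qvel': array([-0.04129223, -0.08172006, -0.07988769,  0.02499   ,  0.04254594,
        0.06465703]), 'joint_efforts': array([ 1.13163584e-03, -4.48454225e+01, -2.31283021e+01, -1.36572839e-04,
        4.67792837e-03, -5.14537106e-06]), 'position': array([0.14218286, 0.53097631, 0.2306861 ]), 'tool_rot': array([[-9.65948409e-01,  2.58733789e-01, -7.05987536e-04],
       [ 2.58734547e-01,  9.65947485e-01, -1.37518897e-03],
       [ 3.26139032e-04, -1.51102496e-03, -9.99998805e-01]]), 'ft_force': array([0.23668097, 0.0988763 , 0.49553129]), 'wrist_torque': array([ 0.01259512, -0.00247979, -0.0309097 ]), 'grip_width': 0.08533341186300544}
0.0187 ['MotionError', 'tcp_to_grasp']
scene {'fov_y': 51.788953227358306, 'cx': 327.21153594387533, 'cy': 199.01307958783434, 'k1': 0.00647918119276887, 'eye': array([1.55339265, 0.09695011, 0.63092512]), 'orientation': array([[-0.10227251, -0.51883136,  0.84873692],
       [ 0.99475592, -0.05420032,  0.08673519],
       [ 0.00100087,  0.85315669,  0.52165377]])}
top {'fov_y': 53.57531296594165, 'cx': 323.2606599623039, 'cy': 193.0774668444221, 'k1': -0.03198634034369935, 'eye': array([ 4.35119112e-01, -9.60683681e-04,  1.28332057e+00]), 'orientation': array([[ 0.00521001,  0.99236821, -0.12319984],
       [-0.99996081,  0.00605208,  0.0064618 ],
       [ 0.0071581 ,  0.12316135,  0.99236084]])}
wrist {'fov_y': 69.83411904181479, 'cx': 317.34662632413136, 'cy': 198.7853226393619, 'k1': -0.037675318521471365, 'eye': array([0.06422077, 0.55248681, 0.37323575]), 'orientation': array([[ 0.25916274, -0.91819618, -0.2995838 ],
       [ 0.96583311,  0.24604711,  0.08140773],
       [-0.00103654, -0.3104458 ,  0.95059052]])}
```

View pics/top0.png

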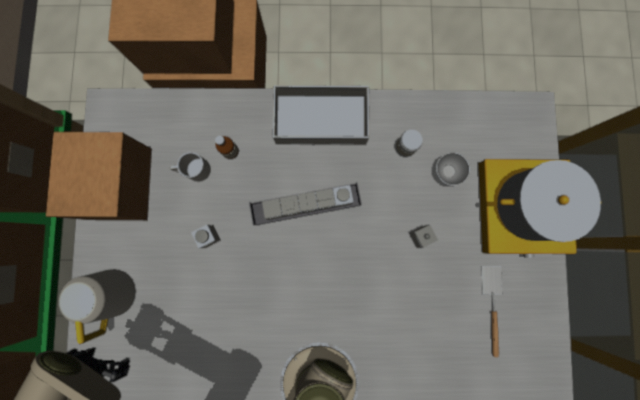

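View pics/scene0.png

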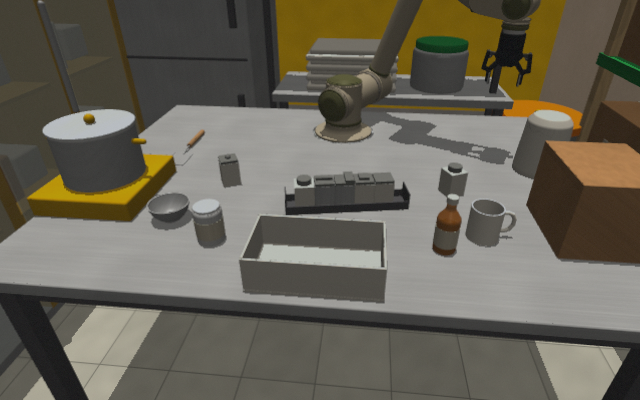

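```bash
python3 - <<'E'
import cv2
a=cv2.imread('pics/top0.png')
cv2.imwrite('pics/topcrop.png',cv2.resize(a[130:310,190:450],None,fx=3,fy=3,interpolation=cv2.INTER_CUBIC))
E
```

```text
(no output)
```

View pics/topcrop.png

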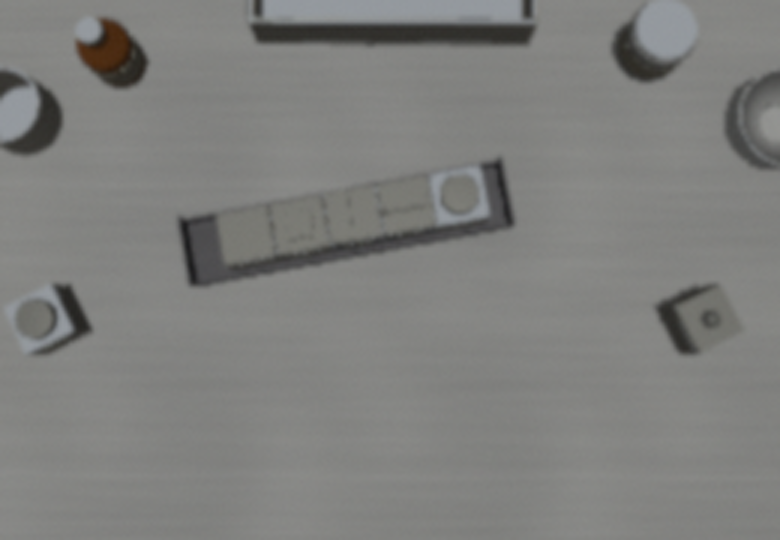

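The top view shows the row with the round-cap match at its right end (crop ~ (460,193)), and the fresh one at the left (crop ~ (38,318)). The odd ball-knob one is at the right. Next I'll localise them roughly.

```bash
cat > h.py <<'E'
import numpy as np, cv2
from rig import readout, imaging, env
def ray(d,u,v):
    f=200/np.tan(np.radians(d["fov_y"]/2)); x=(u-d["cx"])/f; y=(v-d["cy"])/f
    rd=np.hypot(x,y); r=rd
    for _ in range(30): r=rd/(1+d["k1"]*r*r)
    s=r/rd if rd>0 else 1
    return d["orientation"]@np.array([x*s,-y*s,-1.])
def hit(d,u,v,z):
    w=ray(d,u,v); e=d["eye"]; return e+w*(z-e[2])/w[2]
def proj(d,p):
    c=d["orientation"].T@(np.asarray(p)-d["eye"]); x=c[0]/-c[2]; y=-c[1]/-c[2]
    f=200/np.tan(np.radians(d["fov_y"]/2)); k=1+d["k1"]*(x*x+y*y)
    return np.array([d["cx"]+f*x*k,d["cy"]+f*y*k])
def snap(n,tag):
    import pickle
    d=imaging.get_image(n); cv2.imwrite(f"pics/{tag}.png",d["img"]); pickle.dump(d,open(f"pics/{tag}.pkl","wb")); return d
def load(tag):
    import pickle; return pickle.load(open(f"pics/{tag}.pkl","rb"))
def poly(img,d,pts,col,s=1,o=(0,0)):
    q=np.array([(proj(d,p)-o+.5)*s-.5 for p in pts]); cv2.polylines(img,[np.round(q*8).astype(np.int32)],True,col,1,cv2.LINE_AA,3)
def sq(c,yaw,h,z,hy=None):
    hy=h if hy is None else hy
    a,b=np.cos(yaw),np.sin(yaw)
    return [np.array([c[0]+a*x-b*y,c[1]+b*x+a*y,z]) for x,y in [(h,hy),(h,-hy),(-h,-hy),(-h,hy)]]
def circ(c,r,z): return [np.array([c[0]+r*np.cos(t),c[1]+r*np.sin(t),z]) for t in np.linspace(0,2*np.pi,40)]
E
python3 - <<'E'
from h import *
d=snap("top","t1")
c=lambda u,v:(190+u/3-.33,130+v/3-.33)
for n,u,v,z in [("fresh cap",36,318,.092),("match cap",460,194,.096),("odd",711,319,.095),("rackLfar",182,219,.05),("rackLnear",193,285,.05),("rackRfar",500,160,.05),("rackRnear",513,225,.05)]:
    print(n,hit(d,*c(u,v),z).round(4))
E
```

```text
fresh cap [0.4523 0.3547 0.092 ]
match cap [ 0.5791 -0.0683  0.096 ]
odd [ 0.455  -0.3192  0.095 ]
rackLfar [0.5566 0.2189 0.05  ]
rackLnear [0.488  0.2056 0.05  ]
rackRfar [ 0.6208 -0.113   0.05  ]
rackRnear [ 0.5524 -0.1262  0.05  ]
```

```bash
cat >> h.py <<'E'
from scipy.spatial.transform import Rotation as Ro
def Rh(deg):
    a=np.radians(deg); x=np.array([np.cos(a),np.sin(a),0]); z=np.array([0,0,-1.]); return np.column_stack([x,np.cross(z,x),z])
def plan(pos,head,n,st=None):
    st=st or readout.observe(); p=np.array(st["position"]); R=np.array(st["tool_rot"]); 
    rv=Ro.from_matrix(R.T@Rh(head)).as_rotvec()/n; dp=(np.array(pos)-p)/n
    print("from",p.round(4),"rot/row deg",np.degrees(rv).round(2),"max mm",np.linalg.norm(dp)*1e3)
    for i in range(n):
        Ri=R@Ro.from_rotvec(rv*i).as_matrix()
        print([list((Ri.T@dp/0.02).round(3)),list((np.degrees(rv)/120).round(4))])
E
python3 -c "
from h import *
plan([0.41,0.37,0.23],111,18)"
```

```text
from [0.1423 0.5311 0.2309] rot/row deg [-0.  0.  3.] max mm 17.35872734705026
[[np.float64(-0.834), np.float64(-0.24), np.float64(0.003)], [np.float64(-0.0), np.float64(0.0), np.float64(0.025)]]
[[np.float64(-0.846), np.float64(-0.196), np.float64(0.003)], [np.float64(-0.0), np.float64(0.0), np.float64(0.025)]]
[[np.float64(-0.855), np.float64(-0.151), np.float64(0.003)], [np.float64(-0.0), np.float64(0.0), np.float64(0.025)]]
[[np.float64(-0.861), np.float64(-0.106), np.float64(0.003)], [np.float64(-0.0), np.float64(0.0), np.float64(0.025)]]
[[np.float64(-0.866), np.float64(-0.061), np.float64(0.003)], [np.float64(-0.0), np.float64(0.0), np.float64(0.025)]]
[[np.float64(-0.868), np.float64(-0.016), np.float64(0.003)], [np.float64(-0.0), np.float64(0.0), np.float64(0.025)]]
[[np.float64(-0.867), np.float64(0.03), np.float64(0.003)], [np.float64(-0.0), np.float64(0.0), np.float64(0.025)]]
[[np.float64(-0.865), np.float64(0.075), np.float64(0.003)], [np.float64(-0.0), np.float64(0.0), np.float64(0.025)]]
[[np.float64(-0.86), np.float64(0.12), np.float64(0.003)], [np.float64(-0.0), np.
[... 382 characters left out ...]
]
[[np.float64(-0.816), np.float64(0.296), np.float64(0.003)], [np.float64(-0.0), np.float64(0.0), np.float64(0.025)]]
[[np.float64(-0.799), np.float64(0.339), np.float64(0.003)], [np.float64(-0.0), np.float64(0.0), np.float64(0.025)]]
[[np.float64(-0.78), np.float64(0.38), np.float64(0.003)], [np.float64(-0.0), np.float64(0.0), np.float64(0.025)]]
[[np.float64(-0.759), np.float64(0.42), np.float64(0.003)], [np.float64(-0.0), np.float64(0.0), np.float64(0.025)]]
[[np.float64(-0.736), np.float64(0.459), np.float64(0.003)], [np.float64(-0.0), np.float64(0.0), np.float64(0.025)]]
[[np.float64(-0.711), np.float64(0.497), np.float64(0.003)], [np.float64(-0.0), np.float64(0.0), np.float64(0.025)]]
```

Call:
move_arm(
  motion=[
    [[-0.83, -0.24, 0], [0, 0, 0.025], 1],
    [[-0.85, -0.2, 0], [0, 0, 0.025], 1],
    [[-0.855, -0.15, 0], [0, 0, 0.025], 1],
    [[-0.86, -0.1, 0], [0, 0, 0.025], 1],
    [[-0.87, -0.06, 0], [0, 0, 0.025], 1],
    [[-0.87, -0.02, 0], [0, 0, 0.025], 1],
    [[-0.87, 0.03, 0], [0, 0, 0.025], 1],
    [[-0.865, 0.075, 0], [0, 0, 0.025], 1],
    [[-0.86, 0.12, 0], [0, 0, 0.025], 1],
    [[-0.85, 0.165, 0], [0, 0, 0.025], 1],
    [[-0.84, 0.21, 0], [0, 0, 0.025], 1],
    [[-0.83, 0.25, 0], [0, 0, 0.025], 1],
  ],
)

```text
time_s: 1.2
position: [0.324, 0.4173, 0.2287]
tool_rot: [[-0.611, 0.792, -0.004], [0.792, 0.611, -0.004], [-0.001, -0.006, -1.0]]
ft_force: [0.6, 1.2, 0.1]
grip_width: 0.0855
```

Call:
move_arm(
  motion=[
    [[-0.82, 0.3, 0], [0, 0, 0.025], 1],
    [[-0.8, 0.34, 0], [0, 0, 0.025], 1],
    [[-0.78, 0.38, 0], [0, 0, 0.025], 1],
    [[-0.76, 0.42, 0], [0, 0, 0.025], 1],
    [[-0.74, 0.46, 0], [0, 0, 0.025], 1],
    [[-0.71, 0.5, 0], [0, 0, 0.025], 1],
  ],
)

```text
time_s: 1.7
position: [0.4157, 0.3573, 0.2275]
tool_rot: [[-0.321, 0.947, -0.006], [0.947, 0.321, -0.005], [-0.003, -0.008, -1.0]]
ft_force: [0.3, 0.2, -0.0]
grip_width: 0.0855
```

```bash
python3 - <<'E'
from h import *
snap("wrist","w1"); o=readout.observe(); print(o["time_s"],o["position"],o["tool_rot"][:,0],o["qvel"])
E
```

```text
1.75 [0.41811531 0.35576658 0.22728539] [-0.31573875  0.94883714 -0.00413731] [ 2.25668939 -0.52283797  1.54987461  0.33903195 -0.3332818  -3.0967608 ]
```

View pics/w1.png

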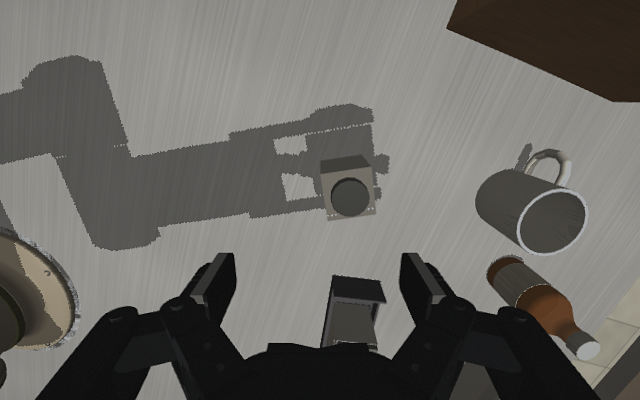

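```bash
python3 - <<'E'
import cv2
a=cv2.imread('pics/w1.png'); cv2.imwrite('pics/w1c.png',cv2.convertScaleAbs(cv2.resize(a[140:235,300:400],None,fx=6,fy=6,interpolation=cv2.INTER_CUBIC),alpha=1.5))
E
```

```text
(no output)
```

View pics/w1c.png

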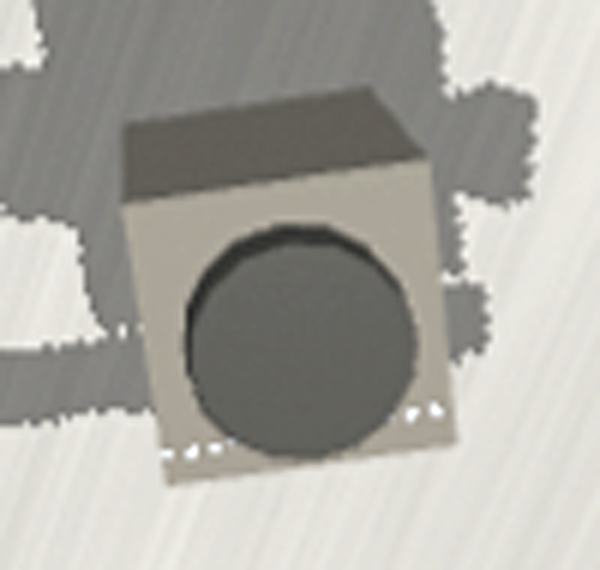

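The fresh canister's top corners, in the 6x crop, are at (125,203), (430,157), (458,441) and (168,486). The cap centre is at about (302,342).

```bash
python3 - <<'E'
from h import *
d=load("w1"); c=lambda u,v:(300+(u+.5)/6-.5,140+(v+.5)/6-.5)
P=np.array([hit(d,*c(*q),.076)[:2] for q in [(125,203),(430,157),(458,441),(168,486)]])
print(P.round(4),P.mean(0)); 
for i in range(4):
    e=P[(i+1)%4]-P[i]; print(np.linalg.norm(e),np.degrees(np.arctan2(e[1],e[0])))
print(hit(d,*c(302,342),.092))
E
```

```text
[[0.4129 0.3692]
 [0.4603 0.3941]
 [0.485  0.3468]
 [0.4377 0.3212]] [0.44900266 0.35781817]
0.05350398114543573 27.633681478233477
0.05334040169665017 -62.43821954155007
0.053724429564457804 -151.6036667619248
0.05405619171570499 117.33411582285126
[0.44791685 0.35964892 0.092     ]
```

```bash
python3 - <<'E'
from h import *
plan([0.58,-0.09,0.24],101,24)
E
```

```text
from [0.4181 0.3558 0.2273] rot/row deg [-0.02  0.01  0.31] max mm 19.767580073076722
[[np.float64(-0.988), np.float64(0.027), np.float64(-0.023)], [np.float64(-0.0001), np.float64(0.0001), np.float64(0.0026)]]
[[np.float64(-0.988), np.float64(0.032), np.float64(-0.023)], [np.float64(-0.0001), np.float64(0.0001), np.float64(0.0026)]]
[[np.float64(-0.987), np.float64(0.037), np.float64(-0.023)], [np.float64(-0.0001), np.float64(0.0001), np.float64(0.0026)]]
[[np.float64(-0.987), np.float64(0.043), np.float64(-0.023)], [np.float64(-0.0001), np.float64(0.0001), np.float64(0.0026)]]
[[np.float64(-0.987), np.float64(0.048), np.float64(-0.023)], [np.float64(-0.0001), np.float64(0.0001), np.float64(0.0026)]]
[[np.float64(-0.987), np.float64(0.053), np.float64(-0.023)], [np.float64(-0.0001), np.float64(0.0001), np.float64(0.0026)]]
[[np.float64(-0.986), np.float64(0.059), np.float64(-0.024)], [np.float64(-0.0001), np.float64(0.0001), np.float64(0.0026)]]
[[np.float64(-0.986), np.float64(0.064), np.float64(-0.024)], [np.float64(-0.0001), np.float64(0.0001), np.float64(0.0026)]]
[[np.float64(-
[... 1281 characters left out ...]
t64(-0.026)], [np.float64(-0.0001), np.float64(0.0001), np.float64(0.0026)]]
[[np.float64(-0.98), np.float64(0.127), np.float64(-0.026)], [np.float64(-0.0001), np.float64(0.0001), np.float64(0.0026)]]
[[np.float64(-0.979), np.float64(0.133), np.float64(-0.026)], [np.float64(-0.0001), np.float64(0.0001), np.float64(0.0026)]]
[[np.float64(-0.978), np.float64(0.138), np.float64(-0.026)], [np.float64(-0.0001), np.float64(0.0001), np.float64(0.0026)]]
[[np.float64(-0.978), np.float64(0.143), np.float64(-0.026)], [np.float64(-0.0001), np.float64(0.0001), np.float64(0.0026)]]
[[np.float64(-0.977), np.float64(0.149), np.float64(-0.026)], [np.float64(-0.0001), np.float64(0.0001), np.float64(0.0026)]]
```

Call:
move_arm(
  motion=[
    [[-0.99, 0.03, -0.03], [0, 0, 0.0026], 1],
    [[-0.99, 0.03, -0.03], [0, 0, 0.0026], 1],
    [[-0.99, 0.04, -0.03], [0, 0, 0.0026], 1],
    [[-0.99, 0.04, -0.03], [0, 0, 0.0026], 1],
    [[-0.99, 0.05, -0.03], [0, 0, 0.0026], 1],
    [[-0.99, 0.05, -0.03], [0, 0, 0.0026], 1],
    [[-0.99, 0.06, -0.03], [0, 0, 0.0026], 1],
    [[-0.99, 0.06, -0.03], [0, 0, 0.0026], 1],
    [[-0.99, 0.07, -0.03], [0, 0, 0.0026], 1],
    [[-0.99, 0.08, -0.03], [0, 0, 0.0026], 1],
    [[-0.99, 0.08, -0.03], [0, 0, 0.0026], 1],
    [[-0.99, 0.09, -0.03], [0, 0, 0.0026], 1],
  ],
)

```text
time_s: 2.75
position: [0.5004, 0.1251, 0.2332]
tool_rot: [[-0.259, 0.966, -0.011], [0.966, 0.259, -0.006], [-0.003, -0.012, -1.0]]
ft_force: [0.0, 0.2, -0.1]
grip_width: 0.0855
```

Call:
move_arm(
  motion=[
    [[-0.99, 0.09, -0.03], [0, 0, 0.0026], 1],
    [[-0.98, 0.1, -0.03], [0, 0, 0.0026], 1],
    [[-0.98, 0.1, -0.03], [0, 0, 0.0026], 1],
    [[-0.98, 0.11, -0.03], [0, 0, 0.0026], 1],
    [[-0.98, 0.11, -0.03], [0, 0, 0.0026], 1],
    [[-0.98, 0.12, -0.03], [0, 0, 0.0026], 1],
    [[-0.98, 0.12, -0.03], [0, 0, 0.0026], 1],
    [[-0.98, 0.13, -0.03], [0, 0, 0.0026], 1],
    [[-0.98, 0.13, -0.03], [0, 0, 0.0026], 1],
    [[-0.98, 0.14, -0.03], [0, 0, 0.0026], 1],
    [[-0.98, 0.14, -0.03], [0, 0, 0.0026], 1],
    [[-0.98, 0.15, -0.03], [0, 0, 0.0026], 1],
  ],
)

```text
time_s: 3.75
position: [0.5843, -0.1062, 0.2393]
tool_rot: [[-0.199, 0.98, -0.015], [0.98, 0.199, -0.004], [-0.001, -0.015, -1.0]]
ft_force: [0.1, 0.0, 0.0]
grip_width: 0.0854
```

```bash
python3 - <<'E'
from h import *
snap("wrist","w2"); o=readout.observe(); print(o["time_s"],o["position"],o["tool_rot"],o["qvel"])
E
```

```text
3.8 [ 0.58518068 -0.10952626  0.23892128] [[-0.19609251  0.98047674 -0.01459783]
 [ 0.98058183  0.19602988 -0.00561801]
 [-0.00264672 -0.01541602 -0.99987766]] [ 1.92260067 -1.02086233  3.05918252  0.33121488 -1.37285764  2.75467678]
```

View pics/w2.png

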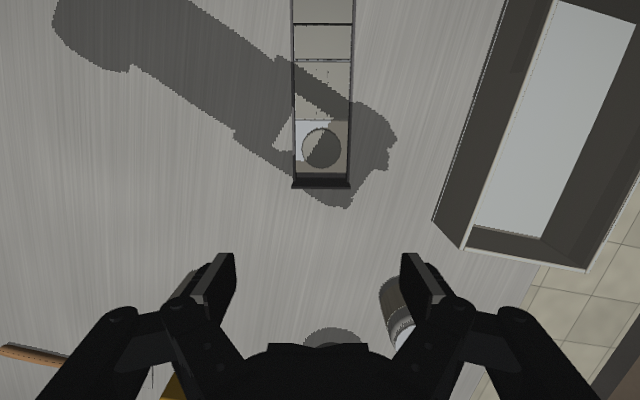

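```bash
python3 - <<'E'
import cv2
a=cv2.imread('pics/w2.png'); cv2.imwrite('pics/w2c.png',cv2.convertScaleAbs(cv2.resize(a[50:195,270:370],None,fx=4,fy=4,interpolation=cv2.INTER_CUBIC),alpha=1.6))
cv2.imwrite('pics/w2d.png',cv2.convertScaleAbs(cv2.resize(a[0:100,270:370],None,fx=5,fy=5,interpolation=cv2.INTER_CUBIC),alpha=1.6))
E
```

```text
(no output)
```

View pics/w2c.png

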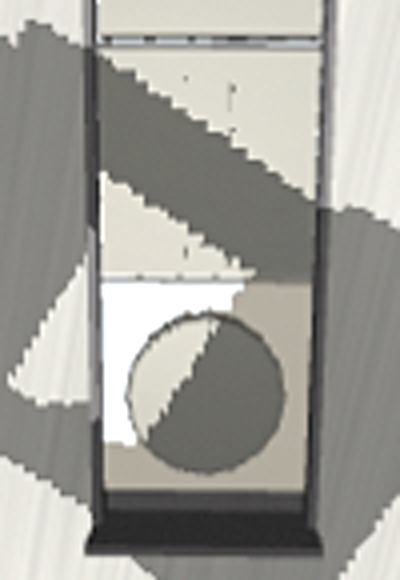

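```bash
python3 - <<'E'
from h import *
d=load("w2"); c=lambda u,v:(270+(u+.5)/4-.5,50+(v+.5)/4-.5)
a=hit(d,*c(86,553),.05)[:2];b=hit(d,*c(323,553),.05)[:2]
e=b-a; yaw=np.arctan2(e[1],e[0]); m=(a+b)/2; print("plate",a,b,np.linalg.norm(e),np.degrees(yaw),m)
Y=np.array([-np.sin(yaw),np.cos(yaw)]); print("centre est",m+Y*.173)
P=[hit(d,*c(*q),.08)[:2] for q in [(103,490),(307,490),(307,282),(101,280)]]
e=P[1]-P[0]; print([p.round(4) for p in P],np.linalg.norm(e),np.degrees(np.arctan2(e[1],e[0])),np.mean(P,0))
print("cap",hit(d,*c(207,394),.096))
print("cap-> plate along Y",(hit(d,*c(207,394),.096)[:2]-m)@Y*1e3)
# side wall tops z=.026 left line x=~86(outer)
p=hit(d,*c(97,60),.026)[:2];q=hit(d,*c(89,520),.026)[:2];e=p-q;print("wall dir",np.degrees(np.arctan2(-e[0],e[1])))
p=hit(d,*c(330,60),.026)[:2];q=hit(d,*c(317,500),.026)[:2];e=p-q;print("wall dir",np.degrees(np.arctan2(-e[0],e[1])))
E
```

```text
plate [ 0.55224055 -0.12740018] [ 0.62208009 -0.11290329] 0.07132826589594826 11.726600335937677 [ 0.58716032 -0.12015173]
centre est [0.55199948 0.04923751]
[array([ 0.5553, -0.0999]), array([ 0.609 , -0.0888]), array([ 0.5967, -0.0361]), array([ 0.5452, -0.0461])] 0.05487101008632425 11.673943227442264 [ 0.5765428  -0.06775126]
cap [ 0.57710416 -0.0668378   0.096     ]
cap-> plate along Y 54.24502977348418
wall dir 8.991546390807624
wall dir 11.639600521745443
```

```bash
sed -i 's/print(\[list((Ri.T@dp\/0.02).round(3)),list((np.degrees(rv)\/120).round(4))\])/print((Ri.T@dp\/0.02).round(3).tolist(),(np.degrees(rv)\/120).round(4).tolist())/' h.py; python3 - <<'E'
from h import *
plan([0.577,-0.0673,0.13],101.2,7)
E
```

```text
from [ 0.5852 -0.1095  0.2389] rot/row deg [-0.13  0.02  0.02] max mm 16.72943474176589
[0.309, 0.014, 0.777] [-0.0011, 0.0002, 0.0001]
[0.309, 0.012, 0.777] [-0.0011, 0.0002, 0.0001]
[0.309, 0.01, 0.777] [-0.0011, 0.0002, 0.0001]
[0.308, 0.008, 0.777] [-0.0011, 0.0002, 0.0001]
[0.308, 0.007, 0.778] [-0.0011, 0.0002, 0.0001]
[0.308, 0.005, 0.778] [-0.0011, 0.0002, 0.0001]
[0.308, 0.003, 0.778] [-0.0011, 0.0002, 0.0001]
```

Call:
move_arm(
  motion=[
    [[0.31, 0.01, 0.78], [-0.0011, 0, 0], 1],
    [[0.31, 0.01, 0.78], [-0.0011, 0, 0], 1],
    [[0.31, 0.01, 0.78], [-0.0011, 0, 0], 1],
    [[0.31, 0.01, 0.78], [-0.0011, 0, 0], 1],
    [[0.31, 0.01, 0.78], [-0.0011, 0, 0], 1],
    [[0.31, 0, 0.78], [-0.0011, 0, 0], 1],
    [[0.31, 0, 0.78], [-0.0011, 0, 0], 1],
    [[0, 0, 0], [0, 0, 0], 1],
    [[0, 0, 0], [0, 0, 0], 1],
  ],
)

```text
time_s: 4.55
position: [0.5764, -0.0659, 0.124]
tool_rot: [[-0.197, 0.98, 0.001], [0.98, 0.197, -0.002], [-0.002, 0.001, -1.0]]
ft_force: [-0.8, 0.8, 0.6]
grip_width: 0.0856
```

```bash
python3 - <<'E'
from h import *
snap("wrist","w3")
plan([0.577,-0.0673,0.042],101.2,5); a=cv2.imread('pics/w3.png');cv2.imwrite('pics/w3c.png',a[:,100:540])
E
```

```text
from [ 0.5763 -0.0659  0.124 ] rot/row deg [0.   0.02 0.03] max mm 16.397658770002423
[-0.013, 0.004, 0.82] [0.0, 0.0002, 0.0002]
[-0.014, 0.004, 0.82] [0.0, 0.0002, 0.0002]
[-0.014, 0.004, 0.82] [0.0, 0.0002, 0.0002]
[-0.014, 0.004, 0.82] [0.0, 0.0002, 0.0002]
[-0.015, 0.004, 0.82] [0.0, 0.0002, 0.0002]
```

View pics/w3.png

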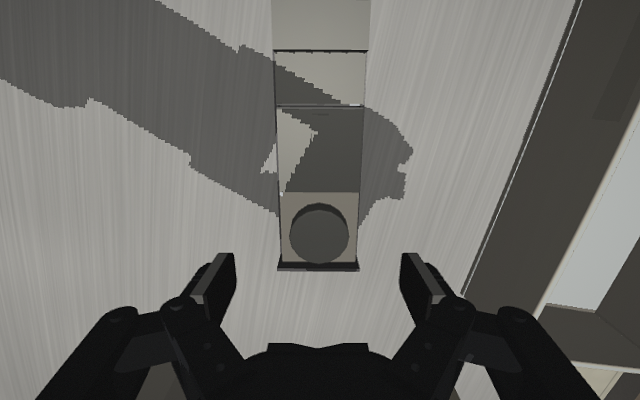

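The match's cap is at (319,233), centred between the pads (235 and 400). Descending to grip and slide it.

Call:
move_arm(
  motion=[
    [[-0.01, 0, 0.8], [0, 0, 0], 1],
    [[-0.01, 0, 0.8], [0, 0, 0], 1],
    [[-0.01, 0, 0.8], [0, 0, 0], 1],
    [[-0.01, 0, 0.8], [0, 0, 0], 1],
    [[-0.01, 0, 0.8], [0, 0, 0], 1],
    [[0, 0, 0], [0, 0, 0], -0.5],
    [[0, 0, 0], [0, 0, 0], -0.5],
    [[0, 0, 0], [0, 0, 0], -0.5],
    [[0, 0, 0], [0, 0, 0], -0.5],
    [[0, 0, 0], [0, 0, 0], -0.5],
  ],
  squeeze=25,
)

```text
time_s: 5.43
position: [0.5836, -0.0714, 0.0531]
tool_rot: [[-0.196, 0.98, 0.019], [0.981, 0.196, -0.009], [-0.013, 0.017, -1.0]]
ft_force: [-0.4, -0.4, -1.4]
grip_width: 0.0537
```

```bash
python3 - <<'E'
from h import *
d=snap("wrist","w4"); o=readout.observe();print(o["grip_width"],o["position"],o["ft_force"],o["wrist_torque"])
E
```

```text
0.05375769512771903 [ 0.5836951  -0.07139108  0.05314013] [ 0.5135852   0.21948959 -1.20133212] [-0.01829627  0.01627753  0.03558945]
```

View pics/w4.png

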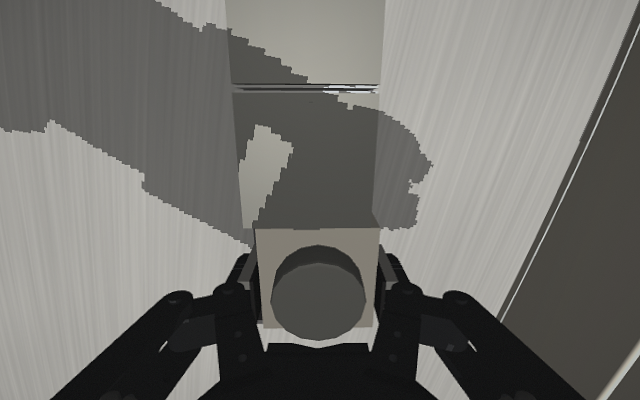

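```bash
python3 - <<'E'
from h import *
d=load("w4")
for q in [(254,229),(381,228)]: print(hit(d,*q,.08)[:2])
print("cap",hit(d,319,302,.096)[:2], "nb", [hit(d,*q,.08)[:2].round(4) for q in [(233,93),(379,93),(247,229),(378,229)]])
d=load("w3"); print("w3 cap",hit(d,319,233,.096)[:2],[hit(d,*q,.08)[:2].round(4) for q in [(283,193),(358,193)]])
d=snap("scene","s4"); a=d["img"]; cv2.imwrite("pics/s4c.png",cv2.resize(a[120:230,260:440],None,fx=4,fy=4))
E
```

```text
[ 0.54942378 -0.04792456]
[ 0.60406606 -0.03695469]
cap [ 0.58213628 -0.06807497] nb [array([0.5345, 0.0062]), array([0.5885, 0.017 ]), array([ 0.5464, -0.0485]), array([ 0.6029, -0.0377])]
w3 cap [ 0.57637715 -0.06440618] [array([ 0.548 , -0.0473]), array([ 0.598 , -0.0373])]
```

View pics/s4c.png

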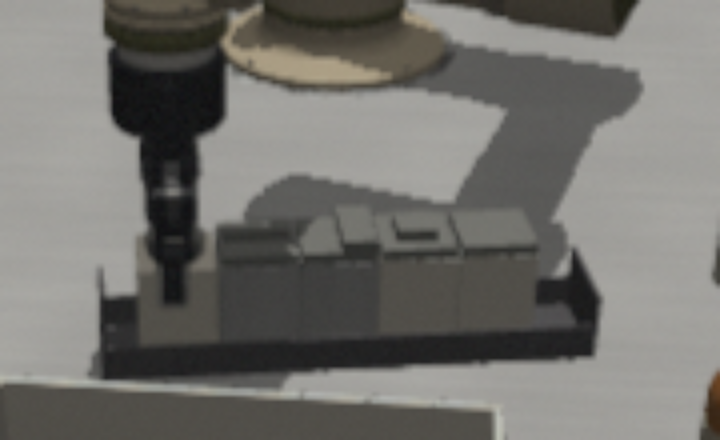

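Call:
move_arm(
  motion=[
    [[-0.3, 0, 0], [0, 0, 0], -0.5],
    [[-0.3, 0, 0], [0, 0, 0], -0.5],
    [[-0.3, 0, 0], [0, 0, 0], -0.5],
    [[-0.2, 0, 0], [0, 0, 0], -0.5],
  ],
)

```text
time_s: 5.87
position: [0.5882, -0.0942, 0.0537]
tool_rot: [[-0.197, 0.98, 0.02], [0.98, 0.197, -0.009], [-0.013, 0.017, -1.0]]
ft_force: [0.5, -0.5, -1.9]
grip_width: 0.0537
```

Call:
move_arm(
  motion=[
    [[-0.1, 0, 0], [0, 0, 0], -0.5],
    [[-0.1, 0, 0], [0, 0, 0], -0.5],
  ],
)

```text
time_s: 6.03
position: [0.5883, -0.0949, 0.0538]
tool_rot: [[-0.194, 0.981, 0.017], [0.981, 0.194, 0.001], [-0.002, 0.017, -1.0]]
ft_force: [-1.0, 16.1, 3.3]
grip_width: 0.0535
```

```bash
python3 - <<'E'
from h import *
d=snap("wrist","w5");print(readout.observe()["ft_force"])
d=snap("scene","s5"); a=d["img"]; b=cv2.resize(a[120:230,260:440],None,fx=3,fy=3); w=cv2.imread("pics/w5.png")[:, 150:500]
c=np.zeros((400,900,3),np.uint8);c[:330,:540]=b;c[:,540:890]=w;cv2.imwrite("pics/s5c.png",cv2.resize(c,None,fx=.88,fy=.88))
E
```

```text
[-0.76415057 12.90340883  3.20065861]
```

View pics/s5c.png

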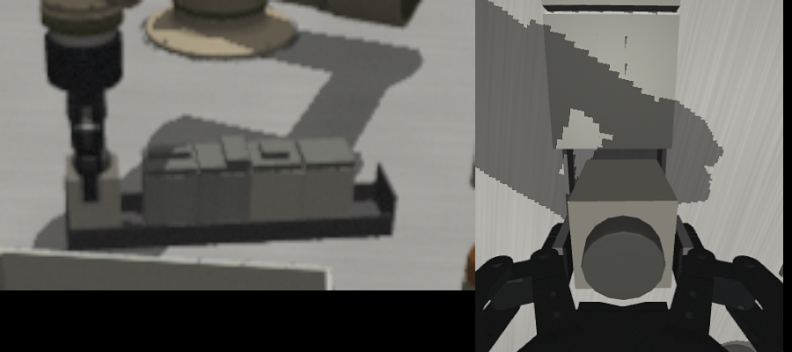

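Call:
move_arm(
  motion=[
    [[0, 0, 0], [0, 0, 0], 1],
    [[0, 0, 0], [0, 0, 0], 1],
    [[0, 0, 0], [0, 0, 0], 1],
    [[0, 0, 0], [0, 0, 0], 1],
    [[0, 0, -0.8], [0, 0, 0], 1],
    [[0, 0, -0.8], [0, 0, 0], 1],
    [[0, 0, -0.8], [0, 0, 0], 1],
    [[0, 0, -0.8], [0, 0, 0], 1],
    [[0, 0, -0.5], [0, 0, 0], 1],
    [[0, 0, 0], [0, 0, 0], 1],
  ],
)

```text
time_s: 6.97
position: [0.5875, -0.098, 0.1309]
tool_rot: [[-0.192, 0.981, 0.018], [0.981, 0.192, -0.001], [-0.004, 0.017, -1.0]]
ft_force: [-0.2, 0.5, 0.6]
grip_width: 0.0856
```

```bash
python3 - <<'E'
from h import *
d=snap("wrist","w6"); o=readout.observe(); print(o["position"],o["tool_rot"],o["ft_force"])
E
```

```text
[ 0.58719144 -0.09792301  0.12990787] [[-1.92231788e-01  9.81209201e-01  1.65965160e-02]
 [ 9.81343161e-01  1.92264069e-01 -3.56863742e-04]
 [-3.54107168e-03  1.62182769e-02 -9.99862205e-01]] [ 0.44452851 -0.88330778 -0.1887004 ]
```

View pics/w6.png

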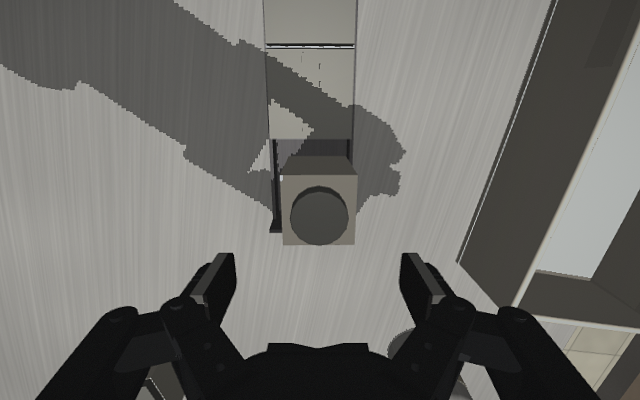

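```bash
python3 - <<'E'
from h import *
d=load("w6")
P=[hit(d,*q,.08)[:2] for q in [(282,176),(357,175),(356,244),(284,245)]]
print("match",np.mean(P,0),[p.round(4) for p in P],"cap",hit(d,319,216,.096)[:2])
Q=[hit(d,*q,.088)[:2] for q in [(267,48),(355,45),(353,138),(269,139)]]
print("bar",np.mean(Q,0),[p.round(4) for p in Q],[np.linalg.norm(Q[i]-Q[(i+1)%4]) for i in range(4)])
for a,b in [(0,1),(3,2)]:
  e=Q[b]-Q[a]; print(np.degrees(np.arctan2(e[1],e[0])))
  e=P[b]-P[a]; print("m",np.degrees(np.arctan2(e[1],e[0])))
a=cv2.imread('pics/w6.png'); cv2.imwrite('pics/w6c.png',cv2.convertScaleAbs(cv2.resize(a[30:255,250:375],None,fx=2.6*1.5,fy=2.6,interpolation=cv2.INTER_CUBIC),alpha=1.6))
E
```

```text
match [ 0.58782435 -0.09015797] [array([ 0.557 , -0.0694]), array([ 0.6079, -0.0589]), array([ 0.6197, -0.1108]), array([ 0.5667, -0.1216])] cap [ 0.58634559 -0.08752836]
bar [ 0.56693075 -0.01334152] [array([0.5369, 0.007 ]), array([0.587 , 0.0186]), array([ 0.5981, -0.0341]), array([ 0.5457, -0.0449])] [np.float64(0.05143165031228883), np.float64(0.053841915153299044), np.float64(0.053535408650051894), np.float64(0.052664096526359984)]
12.963157720796266
m 11.625571061961177
11.613984586062855
m 11.463846666430932
```

View pics/w6c.png

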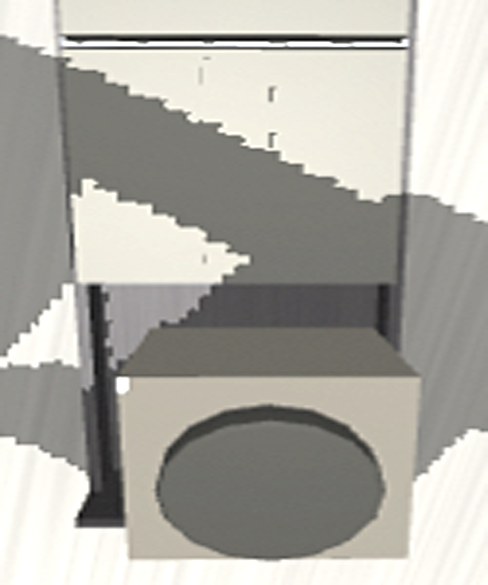

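```bash
python3 - <<'E'
from h import *
plan([0.567,-0.0133,0.13],101.4,6)
E
```

```text
from [ 0.5872 -0.0979  0.1299] rot/row deg [ 0.15  0.03 -0.05] max mm 14.4997671689198
[0.724, -0.03, -0.004] [0.0013, 0.0003, -0.0004]
[0.724, -0.029, -0.003] [0.0013, 0.0003, -0.0004]
[0.724, -0.028, -0.003] [0.0013, 0.0003, -0.0004]
[0.724, -0.028, -0.002] [0.0013, 0.0003, -0.0004]
[0.724, -0.027, -0.002] [0.0013, 0.0003, -0.0004]
[0.725, -0.026, -0.001] [0.0013, 0.0003, -0.0004]
```

Call:
move_arm(
  motion=[
    [[0.72, -0.03, 0], [0.0013, 0, 0], 1],
    [[0.72, -0.03, 0], [0.0013, 0, 0], 1],
    [[0.72, -0.03, 0], [0.0013, 0, 0], 1],
    [[0.72, -0.03, 0], [0.0013, 0, 0], 1],
    [[0.72, -0.03, 0], [0.0013, 0, 0], 1],
    [[0.72, -0.03, 0], [0.0013, 0, 0], 1],
    [[0, 0, 0], [0, 0, 0], 1],
    [[0, 0, 0], [0, 0, 0], 1],
  ],
)

```text
time_s: 7.68
position: [0.5612, -0.0023, 0.1236]
tool_rot: [[-0.195, 0.981, -0.012], [0.981, 0.195, -0.001], [0.002, -0.012, -1.0]]
ft_force: [0.5, 0.0, -0.2]
grip_width: 0.0855
```

```bash
python3 - <<'E'
from h import *
plan([0.567,-0.0133,0.05],101.4,6)
E
```

```text
from [ 0.5612 -0.0023  0.1236] rot/row deg [-0.11 -0.01 -0.03] max mm 12.438732377305191
[-0.101, 0.037, 0.613] [-0.0009, -0.0001, -0.0002]
[-0.101, 0.035, 0.613] [-0.0009, -0.0001, -0.0002]
[-0.1, 0.034, 0.613] [-0.0009, -0.0001, -0.0002]
[-0.1, 0.033, 0.613] [-0.0009, -0.0001, -0.0002]
[-0.1, 0.032, 0.613] [-0.0009, -0.0001, -0.0002]
[-0.1, 0.03, 0.613] [-0.0009, -0.0001, -0.0002]
```

Call:
move_arm(
  motion=[
    [[-0.2, 0.07, 0], [-0.002, 0, 0], 1],
    [[-0.15, 0.05, 0], [-0.001, 0, 0], 1],
    [[0, 0, 0.5], [0, 0, 0], 1],
    [[0, 0, 0.5], [0, 0, 0], 1],
    [[0, 0, 0.5], [0, 0, 0], 1],
    [[0, 0, 0.5], [0, 0, 0], 1],
    [[0, 0, 0.3], [0, 0, 0], 1],
    [[0, 0, 0.2], [0, 0, 0], 1],
    [[0, 0, 0], [0, 0, 0], 1],
  ],
)

```text
time_s: 8.43
position: [0.5642, -0.0116, 0.0657]
tool_rot: [[-0.191, 0.981, -0.009], [0.982, 0.191, 0.001], [0.003, -0.008, -1.0]]
ft_force: [0.5, -0.7, -0.6]
grip_width: 0.0855
```

```bash
python3 - <<'E'
from h import *
plan([0.567,-0.0133,0.055],101.4,2); print(readout.observe()["tool_rot"])
snap("wrist","w7")
E
```

```text
from [ 0.5642 -0.0116  0.0657] rot/row deg [-0.24 -0.07 -0.18] max mm 5.6172159051538735
[-0.056, 0.064, 0.268] [-0.002, -0.0006, -0.0015]
[-0.056, 0.062, 0.268] [-0.002, -0.0006, -0.0015]
[[-1.91434792e-01  9.81467585e-01 -8.60815181e-03]
 [ 9.81501923e-01  1.91449887e-01  9.57345883e-04]
 [ 2.58763364e-03 -8.26564824e-03 -9.99962491e-01]]
```

View pics/w7.png

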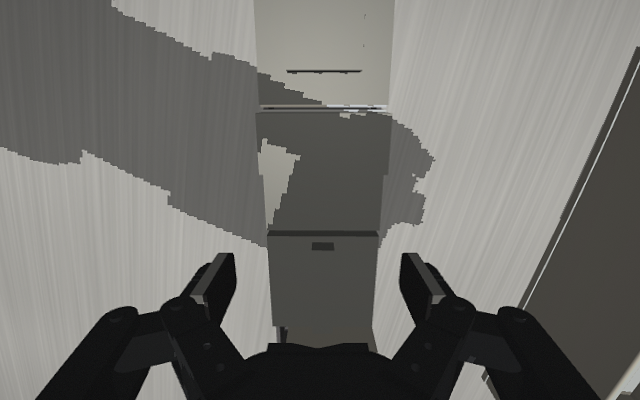

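The bar canister is between the fingers, spanning columns 268–378 (mid 323, pads' mid 318). That needs a 2 mm shift before closing.

Call:
move_arm(
  motion=[
    [[-0.05, 0.06, 0.25], [-0.002, 0, -0.001], 1],
    [[-0.03, 0.04, 0.2], [-0.002, 0, -0.001], 1],
    [[0, 0, 0], [0, 0, 0], 1],
    [[0, 0, 0], [0, 0, 0], -0.5],
    [[0, 0, 0], [0, 0, 0], -0.5],
    [[0, 0, 0], [0, 0, 0], -0.5],
    [[0, 0, 0], [0, 0, 0], -0.5],
    [[0, 0, 0], [0, 0, 0], -0.5],
  ],
)

```text
time_s: 9.15
position: [0.5678, -0.0132, 0.0579]
tool_rot: [[-0.196, 0.981, 0.004], [0.981, 0.196, 0.002], [0.001, 0.005, -1.0]]
ft_force: [-0.0, 0.7, -1.7]
grip_width: 0.0534
```

```bash
python3 - <<'E'
from h import *
print(readout.observe()["tool_rot"])
plan([0.567-.042*.196,-0.0133+.042*.98,0.055],101.4,2)
E
```

```text
[[-1.96034901e-01  9.80586805e-01  4.45372068e-03]
 [ 9.80596507e-01  1.96028634e-01  1.80688012e-03]
 [ 8.98746023e-04  4.72151451e-03 -9.99988450e-01]]
from [ 0.5678 -0.0132  0.0579] rot/row deg [ 0.14 -0.03 -0.05] max mm 21.05763873987042
[1.05, -0.02, 0.073] [0.0011, -0.0002, -0.0004]
[1.05, -0.019, 0.072] [0.0011, -0.0002, -0.0004]
```

Call:
move_arm(
  motion=[
    [[0.2, 0, 0], [0, 0, 0], -0.5],
    [[0.3, 0, 0], [0, 0, 0], -0.5],
    [[0.3, 0, 0], [0, 0, 0], -0.5],
    [[0.3, 0, 0], [0, 0, 0], -0.5],
    [[0.3, 0, 0], [0, 0, 0], -0.5],
    [[0.2, 0, 0], [0, 0, 0], -0.5],
    [[0.1, 0, 0], [0, 0, 0], -0.5],
  ],
)

```text
time_s: 9.73
position: [0.5608, 0.0226, 0.058]
tool_rot: [[-0.196, 0.981, 0.006], [0.981, 0.196, -0.0], [-0.002, 0.005, -1.0]]
ft_force: [1.3, -2.2, -2.2]
grip_width: 0.0535
```

```bash
python3 - <<'E'
from h import *
d=snap("wrist","w8");o=readout.observe();print(o["ft_force"],o["position"])
d=snap("scene","s8"); a=d["img"]; b=cv2.resize(a[120:230,260:440],None,fx=3,fy=3); w=cv2.imread("pics/w8.png")[:, 150:500]
c=np.zeros((400,900,3),np.uint8);c[:330,:540]=b;c[:,540:890]=w;cv2.imwrite("pics/s8c.png",cv2.resize(c,None,fx=.88,fy=.88))
E
```

```text
[ 0.69477733 -0.0067853  -1.23687348] [0.56064235 0.0228447  0.05795742]
```

View pics/s8c.png

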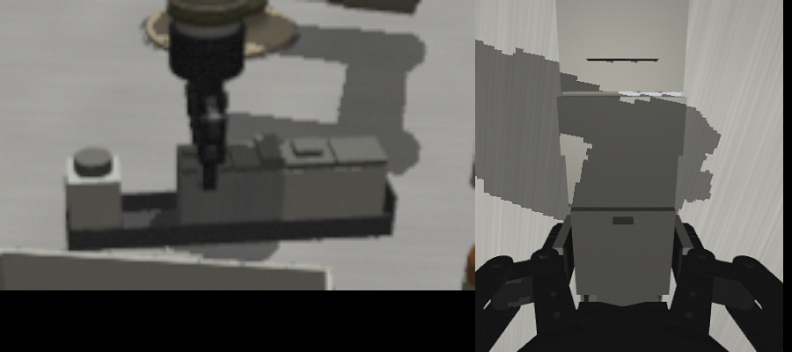

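Call:
move_arm(
  motion=[
    [[0.15, 0, 0], [0, 0, 0], -0.5],
    [[0.1, 0, 0], [0, 0, 0], -0.5],
    [[0.08, 0, 0], [0, 0, 0], -0.5],
  ],
)

```text
time_s: 10.08
position: [0.5595, 0.0289, 0.0579]
tool_rot: [[-0.196, 0.981, 0.005], [0.981, 0.196, -0.0], [-0.002, 0.005, -1.0]]
ft_force: [0.1, -2.9, -1.4]
grip_width: 0.0534
```

Call:
move_arm(
  motion=[
    [[0.1, 0, 0], [0, 0, 0], -0.5],
    [[0.1, 0, 0], [0, 0, 0], -0.5],
  ],
)

```text
time_s: 10.25
position: [0.5594, 0.0305, 0.0582]
tool_rot: [[-0.196, 0.981, 0.007], [0.981, 0.196, -0.006], [-0.007, 0.006, -1.0]]
ft_force: [0.6, -20.7, 0.2]
grip_width: 0.0534
```

Call:
move_arm(
  motion=[
    [[0, 0, 0], [0, 0, 0], 1],
    [[0, 0, 0], [0, 0, 0], 1],
    [[0, 0, 0], [0, 0, 0], 1],
    [[0, 0, 0], [0, 0, 0], 1],
    [[0, 0, -0.6], [0, 0, 0], 1],
    [[0, 0, -0.8], [0, 0, 0], 1],
    [[0, 0, -0.8], [0, 0, 0], 1],
    [[-0.5, 0, -0.9], [0, 0, 0], 1],
    [[-0.9, 0, -0.9], [0, 0, 0], 1],
    [[-0.9, 0, -0.9], [0, 0, 0], 1],
    [[-0.9, 0, -0.8], [0, 0, 0], 1],
    [[-0.5, 0, -0.2], [0, 0, 0], 1],
  ],
)

```text
time_s: 11.25
position: [0.5714, -0.0388, 0.1802]
tool_rot: [[-0.201, 0.98, 0.001], [0.98, 0.201, 0.0], [0.0, 0.001, -1.0]]
ft_force: [-0.5, 0.4, 0.1]
grip_width: 0.0849
```

Call:
move_arm(
  motion=[
    [[-0.5, 0, 0], [0, 0, 0], 1],
    [[0, 0, 0], [0, 0, 0], 1],
  ],
)

```text
time_s: 11.42
position: [0.5739, -0.0504, 0.1804]
tool_rot: [[-0.199, 0.98, 0.002], [0.98, 0.199, 0.0], [-0.0, 0.002, -1.0]]
ft_force: [-0.7, 0.2, -0.7]
grip_width: 0.0854
```

```bash
python3 - <<'E'
from h import *
d=snap("wrist","w9");o=readout.observe();print(o["position"],o["tool_rot"],o["qvel"])
cv2.imwrite("pics/w9c.png",cv2.convertScaleAbs(cv2.resize(d["img"][0:260,220:420],None,fx=3,fy=2.3,interpolation=cv2.INTER_CUBIC),alpha=1.5))
E
```

```text
[ 0.57356263 -0.04943937  0.17999939] [[-1.99705155e-01  9.79855227e-01  1.25889991e-03]
 [ 9.79855923e-01  1.99704352e-01  7.35720410e-04]
 [ 4.69491700e-04  1.38046769e-03 -9.99998937e-01]] [1.31522416 0.14997867 1.03596361 0.19876048 0.06370243 0.63154915]
```

View pics/w9c.png

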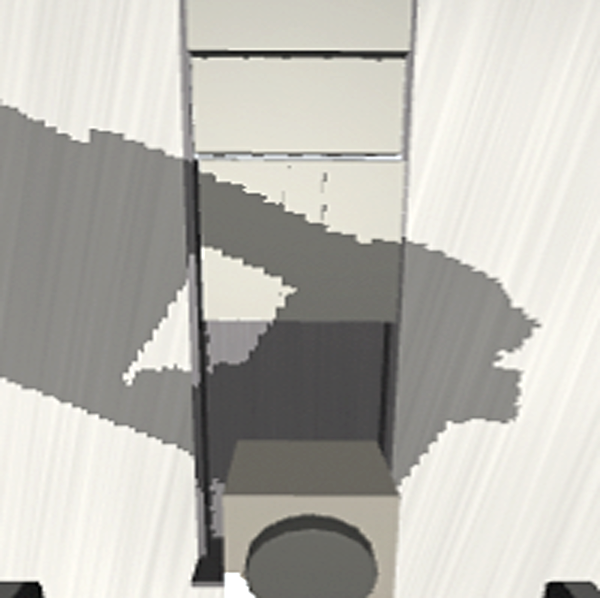

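```bash
python3 - <<'E'
from h import *
d=load("w9"); c=lambda u,v:(220+(u+.5)/3-.5,(v+.5)/2.3-.5)
yaw=np.radians(11.4); X=np.array([np.cos(yaw),np.sin(yaw)]); Y=np.array([-X[1],X[0]])
def r(p): return np.array([p@X,p@Y]).round(4)
for n,q,z in [("barL",(203,321),.088),("barR",(397,321),.088),("mL",(225,495),.08),("mR",(398,495),.08),("mLfloor",(238,440),.004),("mRfloor",(381,440),.004),
  ("wallL top outer",(191,350),.026),("wallL lower",(200,540),.026),("wallR",(402,350),.026)]:
    p=hit(d,*c(*q),z)[:2]; print(n,p.round(4),r(p))
E
```

```text
barL [ 0.5386 -0.0019] [ 0.5276 -0.1083]
barR [0.5899 0.0085] [ 0.5799 -0.1082]
mL [ 0.5559 -0.0685] [ 0.5314 -0.177 ]
mR [ 0.6073 -0.0581] [ 0.5838 -0.177 ]
mLfloor [ 0.5553 -0.0686] [ 0.5308 -0.177 ]
mRfloor [ 0.6095 -0.0576] [ 0.5861 -0.177 ]
wallL top outer [ 0.5319 -0.0235] [ 0.5168 -0.1282]
wallL lower [ 0.5505 -0.1155] [ 0.5168 -0.2221]
wallR [ 0.6033 -0.009 ] [ 0.5896 -0.1281]
```

```bash
python3 - <<'E'
from h import *
plan([0.4487,0.3585,0.18],117.6,23)
E
```

```text
from [ 0.5736 -0.0494  0.18  ] rot/row deg [ 0.  -0.  -0.7] max mm 18.548725246689227
[0.923, -0.089, 0.0] [0.0, -0.0, -0.0058]
[0.924, -0.078, 0.0] [0.0, -0.0, -0.0058]
[0.925, -0.066, 0.0] [0.0, -0.0, -0.0058]
[0.926, -0.055, 0.0] [0.0, -0.0, -0.0058]
[0.926, -0.044, 0.0] [0.0, -0.0, -0.0058]
[0.927, -0.032, 0.0] [0.0, -0.0, -0.0058]
[0.927, -0.021, 0.0] [0.0, -0.0, -0.0058]
[0.927, -0.01, 0.0] [0.0, -0.0, -0.0058]
[0.927, 0.002, 0.0] [0.0, -0.0, -0.0058]
[0.927, 0.013, 0.0] [0.0, -0.0, -0.0058]
[0.927, 0.024, 0.0] [0.0, -0.0, -0.0058]
[0.927, 0.035, 0.0] [0.0, -0.0, -0.0058]
[0.926, 0.047, 0.0] [0.0, -0.0, -0.0058]
[0.926, 0.058, 0.0] [0.0, -0.0, -0.0058]
[0.925, 0.069, 0.0] [0.0, -0.0, -0.0058]
[0.924, 0.081, 0.0] [0.0, -0.0, -0.0058]
[0.923, 0.092, 0.0] [0.0, -0.0, -0.0058]
[0.922, 0.103, 0.0] [0.0, -0.0, -0.0058]
[0.92, 0.114, 0.0] [0.0, -0.0, -0.0058]
[0.919, 0.126, 0.0] [0.0, -0.0, -0.0058]
[0.917, 0.137, 0.0] [0.0, -0.0, -0.0058]
[0.916, 0.148, 0.0] [0.0, -0.0, -0.0058]
[0.914, 0.159, 0.0] [0.0, -0.0, -0.0058]
```

Call:
move_arm(
  motion=[
    [[0.92, -0.09, 0], [0, 0, -0.006], 1],
    [[0.92, -0.08, 0], [0, 0, -0.006], 1],
    [[0.92, -0.07, 0], [0, 0, -0.006], 1],
    [[0.92, -0.05, 0], [0, 0, -0.006], 1],
    [[0.92, -0.04, 0], [0, 0, -0.006], 1],
    [[0.92, -0.03, 0], [0, 0, -0.006], 1],
    [[0.92, -0.02, 0], [0, 0, -0.006], 1],
    [[0.92, -0.01, 0], [0, 0, -0.006], 1],
    [[0.92, 0, 0], [0, 0, -0.006], 1],
    [[0.92, 0.01, 0], [0, 0, -0.006], 1],
    [[0.92, 0.02, 0], [0, 0, -0.006], 1],
    [[0.92, 0.04, 0], [0, 0, -0.006], 1],
  ],
)

```text
time_s: 12.47
position: [0.4953, 0.1781, 0.1663]
tool_rot: [[-0.353, 0.935, -0.027], [0.935, 0.354, 0.006], [0.016, -0.023, -1.0]]
ft_force: [0.4, 0.4, 0.4]
grip_width: 0.0853
```

```bash
python3 - <<'E'
from h import *
plan([0.4487,0.3585,0.18],117.6,10)
E
```

```text
from [0.4953 0.1781 0.1663] rot/row deg [-0.13 -0.1  -0.69] max mm 18.68627967737607
[0.927, 0.1, -0.056] [-0.0011, -0.0008, -0.0058]
[0.926, 0.111, -0.058] [-0.0011, -0.0008, -0.0058]
[0.924, 0.122, -0.059] [-0.0011, -0.0008, -0.0058]
[0.923, 0.133, -0.06] [-0.0011, -0.0008, -0.0058]
[0.921, 0.145, -0.061] [-0.0011, -0.0008, -0.0058]
[0.919, 0.156, -0.063] [-0.0011, -0.0008, -0.0058]
[0.917, 0.167, -0.064] [-0.0011, -0.0008, -0.0058]
[0.915, 0.178, -0.065] [-0.0011, -0.0008, -0.0058]
[0.913, 0.189, -0.066] [-0.0011, -0.0008, -0.0058]
[0.91, 0.2, -0.067] [-0.0011, -0.0008, -0.0058]
```

Call:
move_arm(
  motion=[
    [[0.92, 0.11, -0.06], [-0.001, -0.001, -0.006], 1],
    [[0.92, 0.12, -0.06], [-0.001, -0.001, -0.006], 1],
    [[0.92, 0.13, -0.06], [-0.001, -0.001, -0.006], 1],
    [[0.92, 0.14, -0.06], [-0.001, -0.001, -0.006], 1],
    [[0.92, 0.15, -0.06], [-0.001, -0.001, -0.006], 1],
    [[0.92, 0.16, -0.06], [-0.001, -0.001, -0.006], 1],
    [[0.92, 0.17, -0.06], [-0.001, -0.001, -0.006], 1],
    [[0.7, 0.15, -0.06], [-0.001, -0.001, -0.006], 1],
    [[0.5, 0.1, 0], [-0.001, -0.001, -0.006], 1],
    [[0.3, 0.05, 0], [0, 0, 0], 1],
    [[0, 0, 0], [0, 0, 0], 1],
  ],
)

```text
time_s: 13.38
position: [0.438, 0.3502, 0.1647]
tool_rot: [[-0.474, 0.88, -0.027], [0.881, 0.474, -0.008], [0.005, -0.027, -1.0]]
ft_force: [0.7, 0.5, 0.8]
grip_width: 0.0854
```

```bash
python3 - <<'E'
from h import *
plan([0.4487,0.3585,0.12],117.6,4)
snap("wrist","w10")
E
```

```text
from [0.438  0.3502 0.1647] rot/row deg [-0.39 -0.07  0.17] max mm 11.677208926657338
[0.025, 0.182, 0.554] [-0.0033, -0.0006, 0.0014]
[0.026, 0.178, 0.555] [-0.0033, -0.0006, 0.0014]
[0.027, 0.174, 0.557] [-0.0033, -0.0006, 0.0014]
[0.028, 0.17, 0.558] [-0.0033, -0.0006, 0.0014]
```

View pics/w10.png

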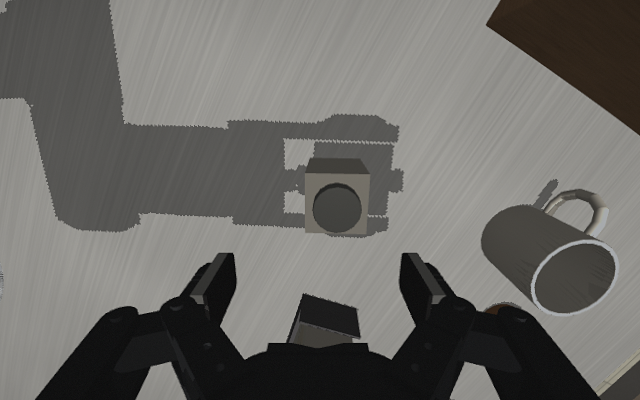

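```bash
python3 - <<'E'
from h import *
d=load("w10")
P=np.array([hit(d,*q,.076)[:2] for q in [(304.5,172.5),(369.5,174.5),(368,234),(306,233)]])
print(P.round(4),P.mean(0), hit(d,337,208,.092)[:2])
for i in range(4):
    e=P[(i+1)%4]-P[i]; print(np.linalg.norm(e),np.degrees(np.arctan2(e[1],e[0])))
E
```

```text
[[0.4125 0.3689]
 [0.4603 0.3931]
 [0.4872 0.3467]
 [0.4389 0.321 ]] [0.44973331 0.35740949] [0.44798912 0.35937217]
0.05360109380718937 26.855540700041697
0.05359611462494796 -59.95234316680044
0.05467775519557677 -152.0405997327942
0.05460000857048703 118.86858771473007
```

Call:
move_arm(
  motion=[
    [[0.02, 0.18, 0.55], [-0.0033, -0.0006, 0.0014], 1],
    [[0.03, 0.18, 0.55], [-0.0033, -0.0006, 0.0014], 1],
    [[0.03, 0.17, 0.55], [-0.0033, -0.0006, 0.0014], 1],
    [[0.02, 0.1, 0.3], [-0.003, 0, 0], 1],
    [[0, 0, 0], [0, 0, 0], 1],
  ],
)

```text
time_s: 13.85
position: [0.449, 0.3544, 0.1235]
tool_rot: [[-0.462, 0.887, -0.0], [0.887, 0.462, 0.0], [0.001, -0.0, -1.0]]
ft_force: [-0.9, -0.2, -1.0]
grip_width: 0.0856
```

```bash
python3 - <<'E'
from h import *
plan([0.4485,0.3585,0.048],117.6,4)
snap("wrist","w11")
E
```

```text
from [0.449  0.3544 0.1235] rot/row deg [-0.   -0.01 -0.03] max mm 18.899522984673688
[0.048, 0.018, 0.944] [-0.0, -0.0001, -0.0002]
[0.048, 0.018, 0.944] [-0.0, -0.0001, -0.0002]
[0.048, 0.018, 0.944] [-0.0, -0.0001, -0.0002]
[0.049, 0.018, 0.944] [-0.0, -0.0001, -0.0002]
```

View pics/w11.png

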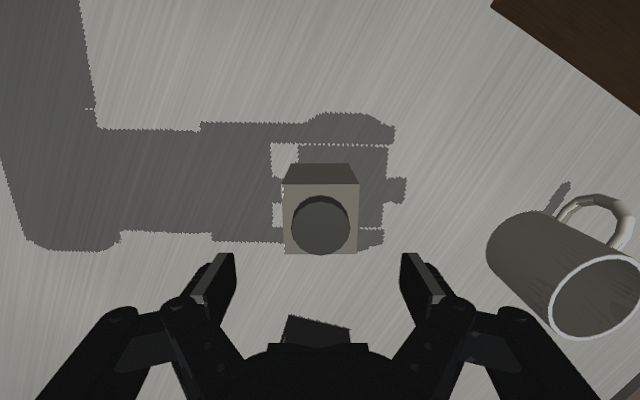

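Fresh is square to the jaws and centred (cap at (321,225)). Descending.

Call:
move_arm(
  motion=[
    [[0.05, 0.04, 0.5], [0, 0, 0], 1],
    [[0.04, 0.03, 0.6], [0, 0, 0], 1],
    [[0.04, 0.03, 0.6], [0, 0, 0], 1],
    [[0.03, 0, 0.6], [0, 0, 0], 1],
    [[0.03, 0, 0.5], [0, 0, 0], 1],
    [[0, 0, 0.3], [0, 0, 0], 1],
    [[0, 0, 0.2], [0, 0, 0], 1],
    [[0, 0, 0], [0, 0, 0], 1],
  ],
)

```text
time_s: 14.57
position: [0.451, 0.3581, 0.0558]
tool_rot: [[-0.46, 0.888, 0.004], [0.888, 0.46, 0.003], [0.0, 0.005, -1.0]]
ft_force: [0.2, 0.1, -0.2]
grip_width: 0.0853
```

```bash
python3 - <<'E'
from h import *
plan([0.4487,0.3585,0.048],117.6,2)
E
```

```text
from [0.451  0.3581 0.0558] rot/row deg [ 0.14 -0.01 -0.12] max mm 4.093140873845013
[0.035, -0.049, 0.196] [0.0012, -0.0001, -0.001]
[0.035, -0.048, 0.196] [0.0012, -0.0001, -0.001]
```

Call:
move_arm(
  motion=[
    [[0.03, -0.05, 0.2], [0.0012, 0, -0.001], 1],
    [[0.02, -0.03, 0.15], [0.001, 0, -0.001], 1],
    [[0, 0, 0], [0, 0, 0], 1],
    [[0, 0, 0], [0, 0, 0], -0.6],
    [[0, 0, 0], [0, 0, 0], -0.6],
    [[0, 0, 0], [0, 0, 0], -0.6],
    [[0, 0, 0], [0, 0, 0], -0.6],
    [[0, 0, 0], [0, 0, 0], -0.6],
  ],
  squeeze=35,
)

```text
time_s: 15.23
position: [0.4498, 0.3587, 0.0502]
tool_rot: [[-0.464, 0.886, 0.003], [0.886, 0.464, 0.002], [0.0, 0.003, -1.0]]
ft_force: [-0.2, -0.2, -1.5]
grip_width: 0.0534
```

Call:
move_arm(
  motion=[
    [[0, 0, -0.3], [0, 0, 0], -0.6],
    [[0, 0, -0.6], [0, 0, 0], -0.6],
    [[0, 0, -0.8], [0, 0, 0], -0.6],
    [[0, 0, -0.8], [0, 0, 0], -0.6],
    [[0, 0, -0.8], [0, 0, 0], -0.6],
    [[0, 0, -0.8], [0, 0, 0], -0.6],
    [[0, 0, -0.8], [0, 0, 0], -0.6],
    [[0, 0, -0.8], [0, 0, 0], -0.6],
    [[0, 0, -0.3], [0, 0, 0], -0.6],
    [[0, 0, 0], [0, 0, 0], -0.6],
  ],
)

```text
time_s: 16.07
position: [0.4486, 0.358, 0.1776]
tool_rot: [[-0.464, 0.886, 0.0], [0.886, 0.464, 0.001], [0.0, 0.001, -1.0]]
ft_force: [-0.9, 0.3, -1.4]
grip_width: 0.0534
```

```bash
python3 - <<'E'
from h import *
snap("wrist","w12");plan([0.5714,-0.0309,0.18],101.4,23)
E
```

```text
from [0.4485 0.3579 0.177 ] rot/row deg [-0.   -0.    0.71] max mm 17.72969100074172
[-0.873, -0.155, -0.007] [-0.0, -0.0, 0.0059]
[-0.875, -0.144, -0.007] [-0.0, -0.0, 0.0059]
[-0.876, -0.134, -0.007] [-0.0, -0.0, 0.0059]
[-0.878, -0.123, -0.007] [-0.0, -0.0, 0.0059]
[-0.879, -0.112, -0.007] [-0.0, -0.0, 0.0059]
[-0.881, -0.101, -0.007] [-0.0, -0.0, 0.0059]
[-0.882, -0.09, -0.007] [-0.0, -0.0, 0.0059]
[-0.883, -0.079, -0.007] [-0.0, -0.0, 0.0059]
[-0.884, -0.069, -0.007] [-0.0, -0.0, 0.0059]
[-0.885, -0.058, -0.007] [-0.0, -0.0, 0.0059]
[-0.885, -0.047, -0.007] [-0.0, -0.0, 0.0059]
[-0.886, -0.036, -0.007] [-0.0, -0.0, 0.0059]
[-0.886, -0.025, -0.007] [-0.0, -0.0, 0.0059]
[-0.886, -0.014, -0.007] [-0.0, -0.0, 0.0059]
[-0.886, -0.003, -0.007] [-0.0, -0.0, 0.0059]
[-0.886, 0.008, -0.007] [-0.0, -0.0, 0.0059]
[-0.886, 0.019, -0.007] [-0.0, -0.0, 0.0059]
[-0.886, 0.03, -0.007] [-0.0, -0.0, 0.0059]
[-0.886, 0.04, -0.007] [-0.0, -0.0, 0.0059]
[-0.885, 0.051, -0.007] [-0.0, -0.0, 0.0059]
[-0.884, 0.062, -0.007] [-0.0, -0.0, 0.0059]
[-0.883, 0.073, -0.006] [-0.0, -0.0, 0.0059]
[-0.882, 0.084, -0.006] [-0.0, -0.0, 0.0059]
```

View pics/w12.png

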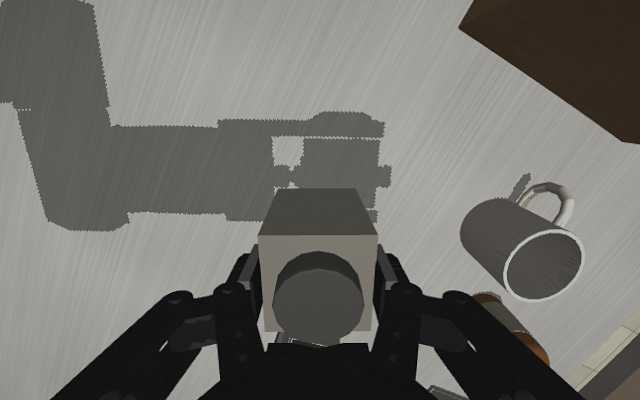

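```bash
python3 - <<'E'
from h import *
d=load("w12"); o=readout.observe(); du=o["position"][2]-.0502
P=np.array([hit(d,*q,.076+du)[:2] for q in [(257.5,235),(378,235),(371.5,332),(265,332)]]); print(P.mean(0)-o["position"][:2],(P[1]-P[0]),np.linalg.norm(P[0]-P[1]),np.linalg.norm(P[1]-P[2]))
c=hit(d,319,296.5,.092+du)[:2]-o["position"][:2]; print("cap off world",c,"tool",o["tool_rot"][:2,:2].T@c)
E
```

```text
[ 0.00087108 -0.00179213] [0.04807398 0.02514623] 0.054253484542410454 0.05483160327221463
cap off world [-0.00183426  0.00419529] tool [0.00456754 0.0003202 ]
```

Call:
move_arm(
  motion=[
    [[-0.5, -0.08, -0.03], [0, 0, 0.004], -0.6],
    [[-0.87, -0.15, -0.03], [0, 0, 0.006], -0.6],
    [[-0.87, -0.14, -0.03], [0, 0, 0.006], -0.6],
    [[-0.87, -0.13, -0.03], [0, 0, 0.006], -0.6],
    [[-0.87, -0.12, -0.03], [0, 0, 0.006], -0.6],
    [[-0.87, -0.11, -0.03], [0, 0, 0.006], -0.6],
    [[-0.88, -0.1, -0.03], [0, 0, 0.006], -0.6],
    [[-0.88, -0.09, -0.03], [0, 0, 0.006], -0.6],
    [[-0.88, -0.08, -0.03], [0, 0, 0.006], -0.6],
    [[-0.88, -0.07, -0.03], [0, 0, 0.006], -0.6],
    [[-0.88, -0.06, -0.03], [0, 0, 0.006], -0.6],
    [[-0.88, -0.05, -0.03], [0, 0, 0.006], -0.6],
  ],
)

```text
time_s: 17.12
position: [0.5049, 0.1479, 0.1712]
tool_rot: [[-0.321, 0.947, -0.024], [0.947, 0.321, -0.007], [0.001, -0.025, -1.0]]
ft_force: [0.7, 0.7, -1.2]
grip_width: 0.0536
```

```bash
python3 - <<'E'
from h import *
plan([0.5714,-0.0309,0.18],101.4,11)
E
```

```text
from [0.5049 0.1479 0.1712] rot/row deg [-0.13  0.    0.67] max mm 17.361713009747632
[-0.867, 0.024, -0.042] [-0.0011, 0.0, 0.0056]
[-0.866, 0.034, -0.042] [-0.0011, 0.0, 0.0056]
[-0.866, 0.044, -0.042] [-0.0011, 0.0, 0.0056]
[-0.865, 0.055, -0.042] [-0.0011, 0.0, 0.0056]
[-0.865, 0.065, -0.042] [-0.0011, 0.0, 0.0056]
[-0.864, 0.075, -0.041] [-0.0011, 0.0, 0.0056]
[-0.863, 0.085, -0.041] [-0.0011, 0.0, 0.0056]
[-0.862, 0.095, -0.041] [-0.0011, 0.0, 0.0056]
[-0.861, 0.105, -0.041] [-0.0011, 0.0, 0.0056]
[-0.859, 0.116, -0.041] [-0.0011, 0.0, 0.0056]
[-0.858, 0.126, -0.04] [-0.0011, 0.0, 0.0056]
```

Call:
move_arm(
  motion=[
    [[-0.86, 0.03, -0.04], [-0.001, 0, 0.0056], -0.6],
    [[-0.86, 0.03, -0.04], [-0.001, 0, 0.0056], -0.6],
    [[-0.86, 0.04, -0.04], [-0.001, 0, 0.0056], -0.6],
    [[-0.86, 0.06, -0.04], [-0.001, 0, 0.0056], -0.6],
    [[-0.86, 0.07, -0.04], [-0.001, 0, 0.0056], -0.6],
    [[-0.86, 0.08, -0.04], [-0.001, 0, 0.0056], -0.6],
    [[-0.86, 0.09, -0.04], [-0.001, 0, 0.0056], -0.6],
    [[-0.86, 0.1, -0.04], [-0.001, 0, 0.0056], -0.6],
    [[-0.7, 0.1, -0.04], [-0.001, 0, 0.0056], -0.6],
    [[-0.5, 0.08, 0], [-0.001, 0, 0.004], -0.6],
    [[-0.3, 0.05, 0], [0, 0, 0], -0.6],
    [[0, 0, 0], [0, 0, 0], -0.6],
  ],
)

```text
time_s: 18.12
position: [0.5604, -0.0288, 0.1655]
tool_rot: [[-0.194, 0.981, -0.026], [0.981, 0.194, 0.0], [0.005, -0.025, -1.0]]
ft_force: [-0.3, 0.5, -1.8]
grip_width: 0.0536
```

```bash
python3 - <<'E'
from h import *
snap("wrist","w13");plan([0.5714,-0.0309,0.14],101.4,4)
E
```

```text
from [ 0.5602 -0.0281  0.1654] rot/row deg [-0.36 -0.08 -0.05] max mm 6.986098836851069
[-0.063, 0.139, 0.314] [-0.003, -0.0006, -0.0004]
[-0.063, 0.137, 0.315] [-0.003, -0.0006, -0.0004]
[-0.062, 0.135, 0.316] [-0.003, -0.0006, -0.0004]
[-0.062, 0.133, 0.317] [-0.003, -0.0006, -0.0004]
```

View pics/w13.png

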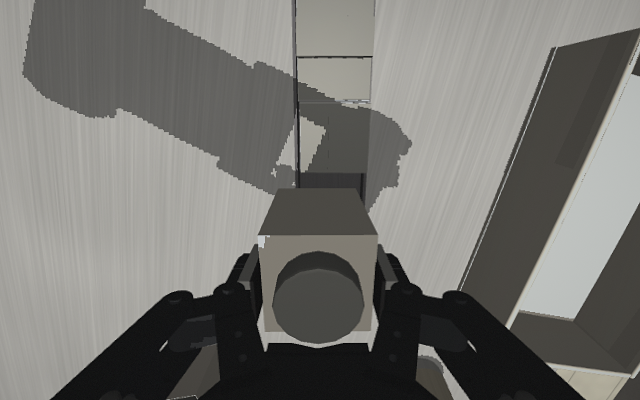

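Call:
move_arm(
  motion=[
    [[-0.05, 0.15, 0.1], [-0.003, -0.0006, 0], -0.6],
    [[-0.05, 0.15, 0.1], [-0.003, -0.0006, 0], -0.6],
    [[-0.05, 0.15, 0.1], [-0.003, -0.0006, 0], -0.6],
    [[-0.03, 0.1, 0.1], [-0.003, -0.0006, 0], -0.6],
    [[0, 0, 0], [0, 0, 0], -0.6],
  ],
)

```text
time_s: 18.58
position: [0.572, -0.0268, 0.1563]
tool_rot: [[-0.198, 0.98, 0.002], [0.98, 0.198, 0.001], [0.001, 0.002, -1.0]]
ft_force: [-0.2, 0.1, -1.3]
grip_width: 0.0535
```

```bash
python3 - <<'E'
from h import *
d=snap("wrist","w14");plan([0.5714,-0.0309,0.14],101.4,4)
cv2.imwrite("pics/w14c.png",cv2.convertScaleAbs(cv2.resize(d["img"][60:340,240:400],None,fx=4,fy=2.1,interpolation=cv2.INTER_CUBIC),alpha=1.5))
E
```

```text
from [ 0.5719 -0.0267  0.1565] rot/row deg [ 0.02 -0.01 -0.  ] max mm 4.245191737530897
[-0.05, -0.016, 0.206] [0.0002, -0.0001, -0.0]
[-0.05, -0.016, 0.206] [0.0002, -0.0001, -0.0]
[-0.05, -0.016, 0.206] [0.0002, -0.0001, -0.0]
[-0.05, -0.016, 0.206] [0.0002, -0.0001, -0.0]
```

View pics/w14c.png

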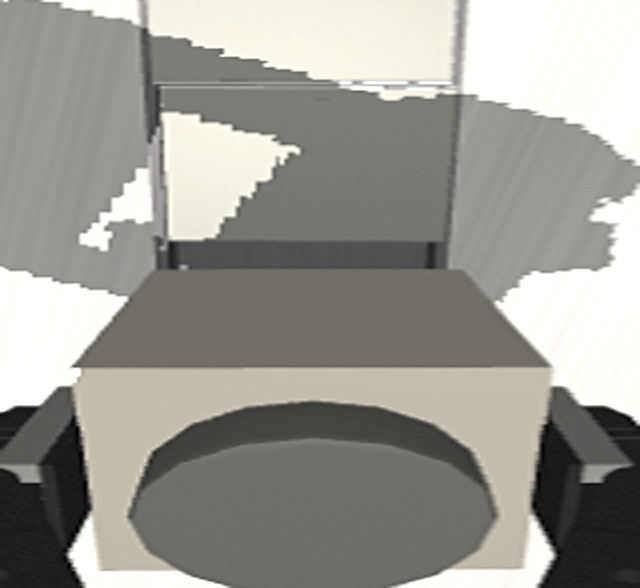

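```bash
python3 - <<'E'
from h import *
d=load("w14"); c=lambda u,v:(240+(u+.5)/4-.5,60+(v+.5)/2.1-.5)
yaw=np.radians(11.4); X=np.array([np.cos(yaw),np.sin(yaw)]); Y=np.array([-X[1],X[0]])
for n,q,z in [("frBotL",(156,268),.1065),("frBotR",(465,268),.1065),("frTopL",(75,367),.1825),("frTopR",(551,367),.1825),("barL",(167,241),.088),("barR",(446,241),.088)]:
    p=hit(d,*c(*q),z)[:2]; print(n,p.round(4),(p@X).round(4),(p@Y).round(4))
p=readout.observe()["position"][:2];print(p@X,p@Y)
E
```

```text
frBotL [ 0.5396 -0.0065] 0.5276 -0.113
frBotR [0.5924 0.0042] 0.5815 -0.113
frTopL [ 0.5403 -0.0066] 0.5283 -0.1133
frTopR [0.5923 0.0038] 0.5814 -0.1133
barL [ 0.5385 -0.0018] 0.5275 -0.1082
barR [0.5901 0.0086] 0.5801 -0.1082
0.55529280391914 -0.13923857066330994
```

Call:
move_arm(
  motion=[
    [[-0.09, -0.02, 0], [0, 0, 0], -0.6],
    [[-0.06, -0.01, 0], [0, 0, 0], -0.6],
    [[0, 0, 0.1], [0, 0, 0], -0.6],
    [[0, 0, 0], [0, 0, 0], -0.6],
  ],
)

```text
time_s: 18.97
position: [0.5718, -0.0297, 0.1545]
tool_rot: [[-0.198, 0.98, 0.002], [0.98, 0.198, 0.001], [0.001, 0.002, -1.0]]
ft_force: [-0.6, 0.5, -1.5]
grip_width: 0.0531
```

```bash
cat >> h.py <<'E'
def rk():
    yaw=np.radians(11.4); X=np.array([np.cos(yaw),np.sin(yaw)]); Y=np.array([-X[1],X[0]]); o=readout.observe(); p=o["position"]
    print("rack X,Y",(p[:2]@X).round(4),(p[:2]@Y).round(4),"z",p[2].round(4),"goal X .555 Y -.1424 | z axis",o["tool_rot"][:,2].round(4),"F",o["ft_force"].round(1),"t",o["time_s"])
E
python3 -c "
from h import *
rk()"
```

```text
rack X,Y 0.5547 -0.1421 z 0.1545 goal X .555 Y -.1424 | z axis [ 0.0017  0.001  -1.    ] F [-0.6  0.5 -1.5] t 18.9667
```

Call:
move_arm(
  motion=[
    [[0, 0, 0.3], [0, 0, 0], -0.6],
    [[0, 0, 0.4], [0, 0, 0], -0.6],
    [[0, 0, 0.4], [0, 0, 0], -0.6],
    [[0, 0, 0.4], [0, 0, 0], -0.6],
    [[0, 0, 0.3], [0, 0, 0], -0.6],
    [[0, 0, 0.2], [0, 0, 0], -0.6],
    [[0, 0, 0], [0, 0, 0], -0.6],
  ],
)

```text
time_s: 19.55
position: [0.5712, -0.0296, 0.1092]
tool_rot: [[-0.198, 0.98, -0.0], [0.98, 0.198, 0.002], [0.002, 0.0, -1.0]]
ft_force: [-1.3, -0.3, -1.7]
grip_width: 0.0535
```

```bash
python3 -c "
from h import *
rk();snap('wrist','w15')"
```

```text
rack X,Y 0.5541 -0.142 z 0.1092 goal X .555 Y -.1424 | z axis [-3.0e-04  1.5e-03 -1.0e+00] F [-1.3 -0.3 -1.7] t 19.55
```

View pics/w15.png

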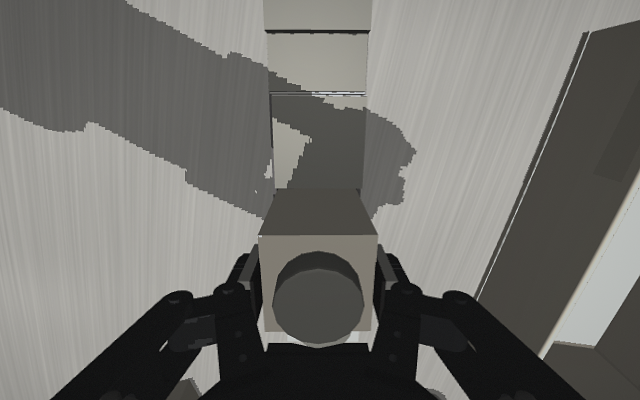

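Fresh's underside is now at 59 mm, in the gap between the canisters with no contact force. Continuing down.

Call:
move_arm(
  motion=[
    [[0, 0.02, 0.3], [0, 0, 0], -0.6],
    [[0, 0.02, 0.4], [0, 0, 0], -0.6],
    [[0, 0.01, 0.4], [0, 0, 0], -0.6],
    [[0, 0, 0.4], [0, 0, 0], -0.6],
    [[0, 0, 0.3], [0, 0, 0], -0.6],
    [[0, 0, 0.2], [0, 0, 0], -0.6],
    [[0, 0, 0], [0, 0, 0], -0.6],
  ],
)

```text
time_s: 20.18
position: [0.5729, -0.0294, 0.0657]
tool_rot: [[-0.198, 0.98, 0.001], [0.98, 0.198, 0.001], [0.001, 0.001, -1.0]]
ft_force: [-0.5, -0.2, -2.3]
grip_width: 0.0532
```

```bash
python3 -c "
from h import *
rk()"
```

```text
rack X,Y 0.5557 -0.1421 z 0.0657 goal X .555 Y -.1424 | z axis [ 0.0013  0.0011 -1.    ] F [-0.5 -0.2 -2.3] t 20.1833
```

Call:
move_arm(
  motion=[
    [[0, 0, 0.15], [0, 0, 0], -0.6],
    [[0, 0, 0.15], [0, 0, 0], -0.6],
    [[0, 0, 0.15], [0, 0, 0], -0.6],
    [[0, 0, 0.08], [0, 0, 0], -0.6],
    [[0, 0, 0.03], [0, 0, 0], -0.6],
  ],
)

```text
time_s: 20.6
position: [0.5733, -0.0296, 0.0539]
tool_rot: [[-0.198, 0.98, 0.002], [0.98, 0.198, 0.001], [0.0, 0.003, -1.0]]
ft_force: [-3.4, -0.0, 8.5]
grip_width: 0.0534
```

```bash
python3 -c "
from h import *
rk()"
```

```text
rack X,Y 0.5562 -0.1423 z 0.0539 goal X .555 Y -.1424 | z axis [ 2.5e-03  8.0e-04 -1.0e+00] F [-3.4 -0.   8.5] t 20.6
```

Call:
move_arm(
  motion=[
    [[-0.12, 0, -0.02], [0, 0, 0], -0.6],
    [[-0.12, 0, 0], [0, 0, 0], -0.6],
    [[-0.05, 0, 0], [0, 0, 0], -0.6],
    [[0, 0, 0], [0, 0, 0], -0.6],
  ],
)

```text
time_s: 20.93
position: [0.5749, -0.0359, 0.0548]
tool_rot: [[-0.198, 0.98, 0.004], [0.98, 0.198, 0.0], [-0.0, 0.004, -1.0]]
ft_force: [-1.1, -0.2, -1.9]
grip_width: 0.0536
```

```bash
python3 -c "
from h import *
rk()"
```

```text
rack X,Y 0.5564 -0.1488 z 0.0548 goal X .555 Y -.1424 | z axis [ 3.5e-03  5.0e-04 -1.0e+00] F [-1.1 -0.2 -1.9] t 20.9333
```

Call:
move_arm(
  motion=[
    [[0, 0, 0.06], [0, 0, 0], -0.6],
    [[0, 0, 0.03], [0, 0, 0], -0.6],
  ],
)

```text
time_s: 21.1
position: [0.575, -0.0362, 0.0538]
tool_rot: [[-0.198, 0.98, 0.004], [0.98, 0.198, 0.0], [-0.001, 0.004, -1.0]]
ft_force: [-4.4, 1.0, 9.7]
grip_width: 0.0532
```

Call:
move_arm(
  motion=[
    [[0, 0, 0], [0, 0, 0], 1],
    [[0, 0, 0], [0, 0, 0], 1],
    [[0, 0, 0], [0, 0, 0], 1],
    [[0, 0, 0], [0, 0, 0], 1],
    [[0, 0, -0.4], [0, 0, 0], 1],
    [[0, 0, -0.8], [0, 0, 0], 1],
    [[0, 0, -0.9], [0, 0, 0], 1],
    [[0, 0, -0.9], [0, 0, 0], 1],
    [[-0.5, 0, -0.9], [0, 0, 0], 1],
    [[-0.9, 0, -0.9], [0, 0, 0], 1],
    [[-0.9, 0, -0.9], [0, 0, 0], 1],
    [[-0.9, 0, -0.9], [0, 0, 0], 1],
  ],
)

```text
time_s: 22.1
position: [0.5854, -0.097, 0.192]
tool_rot: [[-0.203, 0.979, -0.002], [0.979, 0.203, 0.003], [0.003, -0.001, -1.0]]
ft_force: [0.2, -0.8, -0.3]
grip_width: 0.0855
```

Call:
move_arm(
  motion=[
    [[-0.9, 0, -0.8], [0, 0, 0], 1],
    [[-0.9, 0, -0.5], [0, 0, 0], 1],
    [[-0.4, 0, 0], [0, 0, 0], 1],
    [[0, 0, 0], [0, 0, 0], 1],
    [[0, 0, 0], [0, 0, 0], 1],
  ],
)

```text
time_s: 22.52
position: [0.5954, -0.1449, 0.2254]
tool_rot: [[-0.2, 0.98, 0.007], [0.98, 0.2, -0.001], [-0.003, 0.006, -1.0]]
ft_force: [0.3, -0.4, -0.4]
grip_width: 0.0854
```

```bash
python3 -c "
from h import *
rk();d=snap('wrist','w16')
a=snap('scene','s16')['img']; b=cv2.resize(a[120:230,260:440],None,fx=3,fy=3); w=d['img'][:, 150:500]
c=np.zeros((400,900,3),np.uint8);c[:330,:540]=b;c[:,540:890]=w;cv2.imwrite('pics/s16c.png',cv2.resize(c,None,fx=.88,fy=.88))
t=snap('top','t16')['img'];cv2.imwrite('pics/t16c.png',cv2.resize(t[130:310,190:450],None,fx=3,fy=3,interpolation=cv2.INTER_CUBIC))
"
```

```text
rack X,Y 0.555 -0.2598 z 0.2254 goal X .555 Y -.1424 | z axis [ 0.0065 -0.0014 -1.    ] F [ 0.3 -0.4 -0.4] t 22.5167
```

View pics/s16c.png

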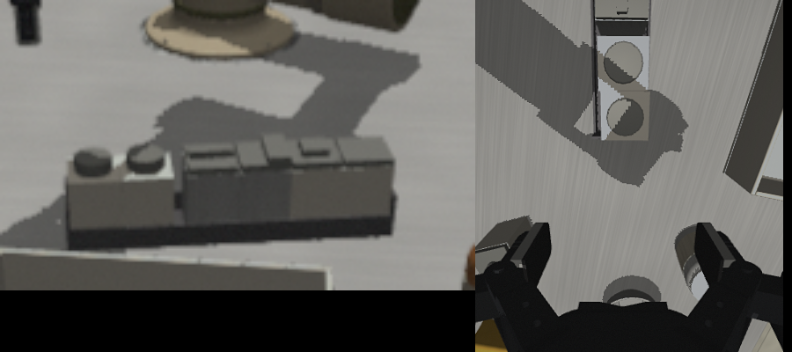

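View pics/t16c.png

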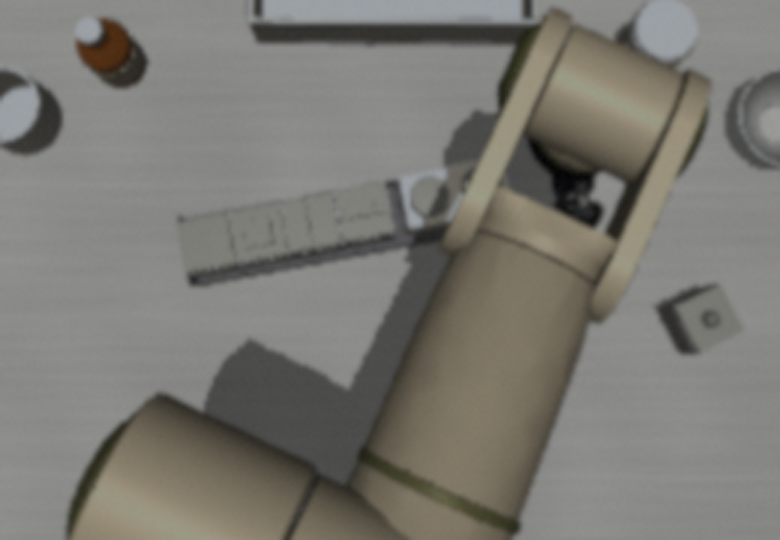

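```bash
python3 - <<'E'
from h import *
s=load('s16')['img'];w=load('w16')['img']
A=cv2.resize(s[145:190,270:370],None,fx=7.5,fy=6,interpolation=cv2.INTER_CUBIC)
B=cv2.resize(w[0:170,240:370],(440,300),interpolation=cv2.INTER_CUBIC)
c=np.zeros((580,750,3),np.uint8);c[:270]=A;c[275:575,:440]=B;cv2.imwrite('pics/f.png',cv2.convertScaleAbs(c,alpha=1.4))
E
```

```text
(no output)
```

View pics/f.png

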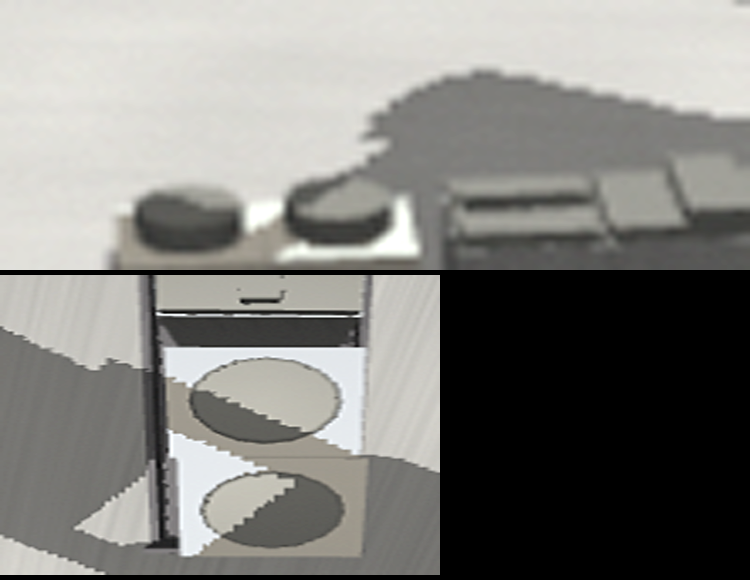

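Both round caps are level and adjacent inside the rack, the other four are upright, and the gripper is clear. Handing in.

```bash
python3 -c "
from rig import job
print(job.close_job())"
```

```text
the job is handed in; nothing more can be done
None
```

The fresh canister now stands in the rack immediately to the left of its match. I handed the job in at about 22.7 s of the 58 s allowed; no verdict was reported.

**What I did:** The match was the rightmost of the row. I gripped it across the rack and slid it to the right end plate. Then I gripped the bar-lid canister beside it and slid that left, pushing the other three against the left end. That opened a gap of about 69 mm. I lowered the fresh canister into the gap until it touched the floor at about 10 N, moved it up against the match and let go. None of the row was lifted out.

**Last checks:** The scene, top and wrist pictures show all six upright in the rack, from the left flat, step, half, bar, fresh, match, with the two round caps level. The gripper was clear of everything. The highest wrist force I read was about 21 N, when the row met the left end plate. The odd canister, bottle, tin, bowl and mug look untouched in the pictures where they show.

**What was off or disagreed:**
- The match was dragged about 5 mm across the rack when first gripped. It sits against the far long wall, upright.
- Cap-based and edge-based position readings differed by up to about 6 mm along the row. I placed by the body edges.
- Moves overshot by up to about 10 mm, so I re-measured before each grip and before lowering.
- A gap of about 14 mm remains between the fresh canister and the bar-lid one.

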